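Pack a two-tier sample carrier for the drying oven

ROBOT

A 7-joint arm with a two-finger parallel gripper is mounted at the origin on the work surface. World frame = base frame: x ahead of the robot, y to its left, z up, the work surface at z = 0. Lengths are in mm, angles in rad, forces in N, time in s.
With the tool pointing down it reaches from about 425 to 875 mm from the base axis. Payload 9.9 kg.
Tool frame: the origin (TCP) lies at the very end of the fingers, on their centre line; the grasp point (between the pads) lies 19 mm behind it (manip.grip_point_offset is the distance from the TCP to the grasp point, in mm); z points along the fingers, y is the line along which they close (so a half turn about z gives the same grasp; the last joint's range is limited). The gripper opens to 85 mm and grips with 20 to 120 N. Pads are 22 mm wide; open, the fingers measure 114 mm over their backs; the gripper's body (76 mm by 85 mm) begins 54 mm behind the grasp point. The pads swing forward as they close: fully open they stand 13 mm farther back than shut.
Start: joints at [-1.358, 0.576, 0.025, 1.437, -0.015, 1.129, -0.057], TCP at [197.404, 645.492, 208.489] pointing down, gripper open.
Joint ranges: [-2.76, 2.76], [-0.34, 2.15], [-1.52, 1.57], [0.19, 2.46], [-1.09, 4.23], [0.17, 1.99], [-2.82, 2.82]. Speed limits (rad/s): [2.22, 2.22, 3.01, 3.01, 3.14, 3.14, 3.14].

INTERFACE

Orientations are given as a unit quaternion [x, y, z, w].
In Python, from workcell import manip gives the robot as it stands.
- The arm moves only by the shell command python3 inch.py FILE, which reads ROWS from the file FILE. ROWS is one flat JSON list of numbers that holds 1 to 8 rows one after another, with no inner brackets; each row has 7 numbers: the finger opening in mm, then dx, dy, dz in mm, then a rotation vector rx, ry, rz in rad; each row shifts and turns the commanded pose from where the row before left it, along the tool's axes as they then stand; what a row does not reach is not made up. A row lasts 1/8 s, in which the tool goes at most 62.5 mm and 0.188 rad, less where a joint would pass 70% of its speed; a pose out of reach is approached as far as the arm can. The fingers move at their own pace and stop on an object; the grip force is fixed at half the most. Time passes only in rows, so rows that do not move let the fingers close. It prints the time, the measured TCP pose, the force, the opening and the grip force at its end. Input that does not fit is refused with a message, and nothing moves.
- manip.read_state(): the state, without advancing time (a new reading comes with each control period).
- manip.camera(name): name is "scene" or "top" or "wrist"; returns a dict with "img" (420x560x3 uint8, red, green, blue), "mtx" (3x3 intrinsics, pixels), "rvec" (rotation vector, rad) and "tvec" (3), from world to camera coordinates, as OpenCV has them. Camera axes: x right, y down, z forward; pixel columns grow to the right and rows downward; lengths in mm; the calibration is good to about 2 mm. A picture is of the moment at which its call begins. There is no depth.
- manip.finish_job(): hands the job in; it is judged then, once.
The state is a dict: "time": time; "qpos": joint angles; "joint_velocities": joint speeds; "effort": joint torques, N m; "ee_pos": TCP position; "orientation": TCP orientation; "force": force on the tool from outside, world axes, zero at the start; "torque": the same for the moment, N m; "width": finger opening in mm; "finger_force": force on a finger pad.
Only numpy, scipy, OpenCV 4.12 (cv2) and the standard library are available. Lean on these libraries where they do the work, as an engineer would, in place of code of your own. Each camera call takes 0.05 s, during which the arm holds its last target. There are 200 camera calls.

TASK

Pack the sample carrier so that it can go to the drying oven: stand the flat metal tin in the middle of the lower deck, then fit the tray over it so that all four corner holes sit fully down on the posts. On the tray, stand the tall vial in the middle of the left half and the crucible in the middle of the right half (left and right as the robot sees them, either side of the handle), with the lid lying centred on the crucible. Tip nothing over and leave the mouse, the wooden case and the wash bottle where they are.

Things in the scene. Friction and masses are not known exactly. Their poses are not given: they have to be found in the camera images.
- carrier: Fixed grey deck 130 (x) by 200 (y) by 12 mm, circle at its middle; four steel posts at x +-50, y +-85 mm: 18 mm thick up to shoulders at z 57, then 8 mm pins to z 74, top 6 mm tapered. Origin: centre of underside on the bench; +y is the robot's left (yaw within 0.35 rad). Tray home: underside z 57, top face z 62; its half middles at x 0, y +52 (left) and -52 mm (right).
- tray: Loose aluminium tray 130 (x) by 200 (y) by 5 mm, 0.25 kg, flat on the bench; a 13 mm hole in each corner at x +-50, y +-85 mm; fits either way round. Black handle bar over its middle: 70 mm long along x, 10 mm wide, 29 to 40 mm above the underside, on legs at x +-29. A 60 mm circle marks the middle of each half, y +-52. Origin: centre of underside, z up.
- tin: Flat round closed metal sample tin, 53 mm in diameter, 28 mm high, plain metal, about 60 g. Origin: centre of the underside; z up.
- vial: Tall round vial of amber glass with a black cap: body 32 mm in diameter up to 52 mm, cap 25 mm in diameter from 56 mm to the top at 70 mm; about 70 g. Stands upright. Origin: centre of the underside; z up.
- crucible: White ceramic crucible, an open round cup 38 mm high, outer diameter 38 mm at the foot and 45 mm at the rim, wall 3 mm; about 50 g. Origin: centre of the underside; z up.
- lid: White ceramic lid of the crucible, lying on the bench: a flat disc 50 mm in diameter and 5 mm thick with a round knob 12 mm in diameter from 5 mm to 21 mm above the underside; flat beneath; about 25 g. Origin: centre of the underside; z up.
- mouse: Bystander: black computer mouse, 105 x 60 x 33 mm. Origin: centre of the underside.
- weight_case: Bystander: closed wooden weight case, 70 x 130 x 37 mm, 0.5 kg. Origin: centre of the underside.
- wash_bottle: Bystander: white wash bottle with a red cap, 64 mm in diameter, 170 mm high. Origin: centre of the underside.

How it is judged (in metres and radians):
At the end, for the whole second after the job is handed in: Tin on the deck and vial (left) and crucible (right) on the tray, upright, each within 15 mm in x and y of its middle; tray down on all shoulders (3 mm, 0.04 rad; 6 mm and 0.08 rad in plan); lid flat on the crucible within 10 mm of centre; all at rest and released (x of tray in the frame of carrier between -0.006 and 0.006 m and y of tray in the frame of carrier between -0.006 and 0.006 m and z of tray in the frame of carrier between 0.054 and 0.06 m and angle between tray's own z axis and vertical below 0.04 rad and angle between the x axis of tray and the x axis of carrier, either way round below 0.08 rad and x of tin in the frame of carrier between -0.015 and 0.015 m and y of tin in the frame of carrier between -0.015 and 0.015 m and z of tin in the frame of carrier between 0.008 and 0.016 m and angle between each of tin, vial, crucible's own z axis and vertical below 0.1 rad and x of vial in the frame of carrier between -0.015 and 0.015 m and y of vial in the frame of carrier between 0.037 and 0.067 m and z of vial in the frame of carrier between 0.058 and 0.066 m and x of crucible in the frame of carrier between -0.015 and 0.015 m and y of crucible in the frame of carrier between -0.067 and -0.037 m and z of crucible in the frame of carrier between 0.058 and 0.066 m and horizontal distance between lid and crucible below 0.01 m and z of lid in the frame of crucible between 0.034 and 0.042 m and angle between lid's own z axis and vertical below 0.12 rad and linear speed of each of tray, tin, vial, crucible, lid below 0.02 m/s and angular speed of each of tray, tin, vial, crucible, lid below 0.3 rad/s); the robot touches nothing.
It fails at once if something being packed tips over (more than 0.8 rad) (angle between any of tin, vial, crucible, lid, tray's own z axis and vertical above 0.8 rad).
It fails at once if the mouse, the wooden case or the wash bottle is shifted by more than 25 mm (distance of any of mouse, weight_case, wash_bottle from where it was at the start of the episode above 0.025 m).
It also fails if it takes over 131 s, if anything falls off the work surface, if the arm or the gripper's body presses on something with over 40 N, if the wrist force passes 120 N, or if a joint passes its speed limit or range.

## Working session

There is one attempt and no reset: what is moved stays moved. The work goes in short steps, Python scripts to look and compute and a shell command to move; the robot and the scene stay as the last step left them, time stands still between calls to the robot, and variables do not carry over. Pictures are saved under pics/ and viewed, at most 14 in all, crops included, and the job is handed in when it is done.

```bash
ls; mkdir -p pics
python3 - <<'E'
from workcell import manip
import cv2
for n in ("top","scene"):
    c=manip.camera(n); cv2.imwrite(f"pics/{n}0.png",cv2.resize(c["img"][:,:,::-1],(800,600)))
    R=cv2.Rodrigues(c["rvec"])[0]; print(n,c["mtx"].tolist(),(-R.T@c["tvec"].ravel()).round(0),R.round(2).tolist())
s=manip.read_state(); print(s)
E
```

```text
inch.py
pics
workcell.py
top [[513.1543454969527, 0.0, 272.39976187512946], [0.0, 513.1543454969527, 211.42022876776053], [0.0, 0.0, 1.0]] [ 389. -140. 1281.] [[-0.01, -1.0, -0.02], [-0.99, 0.02, -0.17], [0.17, 0.02, -0.99]]
scene [[459.63891719422617, 0.0, 277.02941867927376], [0.0, 459.63891719422617, 210.44252754125276], [0.0, 0.0, 1.0]] [1407. -456.  635.] [[0.37, 0.93, 0.01], [0.52, -0.2, -0.83], [-0.77, 0.31, -0.56]]
{'time': 0.1, 'qpos': array([-1.35780637,  0.57644479,  0.02483153,  1.43780352, -0.01501399,
        1.12903998, -0.05649687]), 'joint_velocities': array([ 0.00071111, -0.00136483,  0.00205306, -0.00225074, -0.00048093,
       -0.00022201, -0.00060411]), 'effort': array([ 6.26908295e-03, -7.67306471e+01,  2.25779861e+00, -2.86606318e+01,
        1.57961017e-02,  8.49912845e-03, -1.46118850e-05]), 'ee_pos': array([197.25624679, 645.06962014, 207.73798231]), 'orientation': array([ 1.47829545e-01,  9.89012565e-01, -7.51093803e-04, -8.40173034e-05]), 'force': array([0.81975976, 0.25980466, 0.52264514]), 'torque': array([0.05556075, 0.03470038, 0.01909783]), 'finger_force': 0.0, 'width': 85.42682187074693}
```

View pics/top0.png

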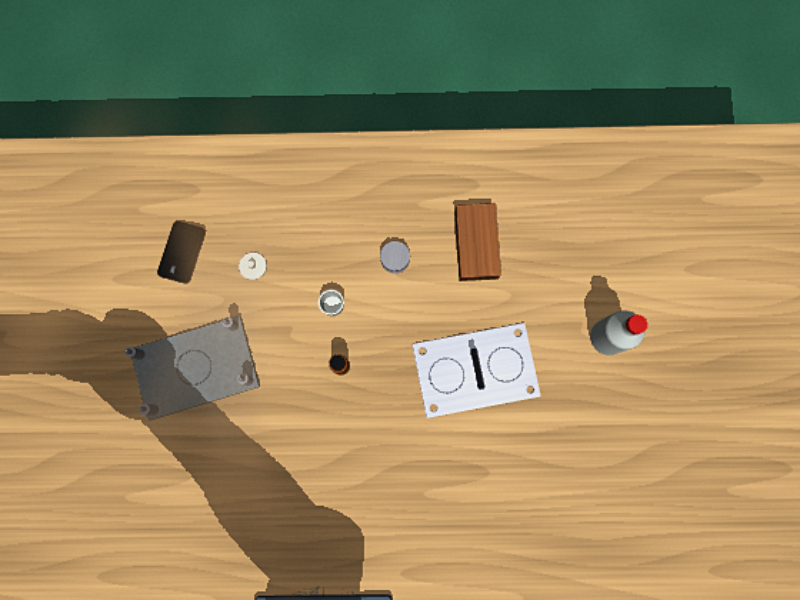

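View pics/scene0.png

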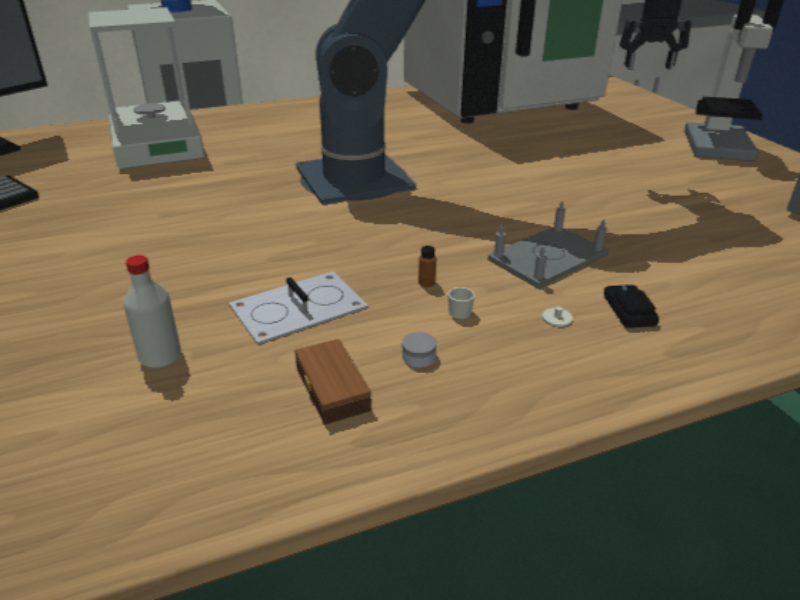

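The top view shows the carrier at view px (194,367), tray (477,370), tin (395,255), vial (339,363), crucible (331,302) and lid (252,265). The scene view confirms all of them upright. Next I measure them with masks.

```bash
cat > h.py <<'E'
from workcell import manip
import cv2, numpy as np
from scipy.spatial.transform import Rotation as Ro
def ray(c,uv,z):
    uv=np.array(uv,float).reshape(-1,1,2)
    n=cv2.undistortPoints(uv,c["mtx"],None).reshape(-1,2)
    R=cv2.Rodrigues(c["rvec"])[0]; o=-R.T@np.ravel(c["tvec"])
    d=np.c_[n,np.ones(len(n))]@R
    return o+d*((z-o[2])/d[:,2])[:,None]
def proj(c,p): return cv2.projectPoints(np.array(p,float).reshape(-1,1,3),c["rvec"],c["tvec"],c["mtx"],None)[0].reshape(-1,2)
def blob(m,box):
    u0,v0,u1,v1=box; k=np.zeros(m.shape,np.uint8); k[v0:v1,u0:u1]=m[v0:v1,u0:u1]*255
    cs=cv2.findContours(k,cv2.RETR_EXTERNAL,cv2.CHAIN_APPROX_NONE)[0]
    return max(cs,key=cv2.contourArea)
def wrap(a): return (a+np.pi/2)%np.pi-np.pi/2
def to(x,y,z,ang=None):
    """delta to TCP xyz, with closing line (tool y) at world angle ang; turn first, then shift"""
    s=manip.read_state(); R=Ro.from_quat(s["orientation"]); Y=R.as_matrix()[:,1]
    dz=0 if ang is None else -wrap(ang-np.arctan2(Y[1],Y[0]))
    # final tool: pointing straight down
    a=np.arctan2(Y[1],Y[0])-dz; Ym=np.array([np.cos(a),np.sin(a),0]); Zm=np.array([0,0,-1.]); Xm=np.cross(Ym,Zm)
    F=np.c_[Xm,Ym,Zm]; rv=(R.inv()*Ro.from_matrix(F)).as_rotvec()
    print("at",s["ee_pos"].round(1),"q7",s["qpos"][6].round(2),"w",round(s["width"],1)," turn",rv.round(3)," shift",(F.T@(np.array([x,y,z])-s["ee_pos"])).round(1))
E
python3 - <<'E'
from h import *
c=manip.camera("top"); im=c["img"]; hsv=cv2.cvtColor(im,cv2.COLOR_RGB2HSV); S,V=hsv[...,1],hsv[...,2]
g=S<70
B=lambda u,v,r:[int((u-r)/1.4286),int((v-r)/1.4286),int((u+r)/1.4286),int((v+r)/1.4286)]
for n,u,v,r,z in (("carrier",194,367,72,12),("tray",477,370,70,5)):
    k=blob(g,B(u,v,r)); q=cv2.boxPoints(cv2.minAreaRect(k)); p=ray(c,q,z)
    e=[np.linalg.norm(p[i]-p[i-1]).round(1) for i in range(4)]; i=int(np.argmax(e)); d=p[i]-p[i-1]
    print(n,p.mean(0).round(1),"edges",e,"long-axis angle",np.arctan2(d[1],d[0]).round(3)%np.pi)
for n,u,v,r,z in (("tin",395,255,25,28),("crucible",331,302,22,38),("lid",252,265,22,5)):
    k=blob(g,B(u,v,r)); (x,y),rr=cv2.minEnclosingCircle(k); m=cv2.moments(k)
    print(n,ray(c,[x,y],z)[0].round(1),ray(c,[m['m10']/m['m00'],m['m01']/m['m00']],z)[0].round(1),"dia",np.linalg.norm(ray(c,[x-rr,y],z)-ray(c,[x+rr,y],z)).round(1))
k=blob(V<45,B(339,363,18)); (x,y),rr=cv2.minEnclosingCircle(k)
print("vial",ray(c,[x,y],70)[0].round(1),"dia",rr*2*2.35)
v=im[130:310,70:400]; cv2.imwrite("pics/c1.png",cv2.resize(v[:,:,::-1],None,fx=2.4,fy=2.4,interpolation=3))
E
```

```text
carrier [494.9 231.5  12. ] edges [np.float64(133.4), np.float64(214.1), np.float64(133.9), np.float64(210.5)] long-axis angle 1.8585926535897932
tray [ 484.  -264.9    5. ] edges [np.float64(131.2), np.float64(204.5), np.float64(131.5), np.float64(201.0)] long-axis angle 1.744592653589793
tin [ 681.7 -126.3   28. ] [ 682.  -126.8   28. ] dia 56.0
crucible [600.7 -15.8  38. ] [601.  -15.7  38. ] dia 45.6
lid [674.6 128.    5. ] [675.2 128.4   5. ] dia 50.6
vial [494.7 -29.8  70. ] dia 24.771653413772583
```

View pics/c1.png

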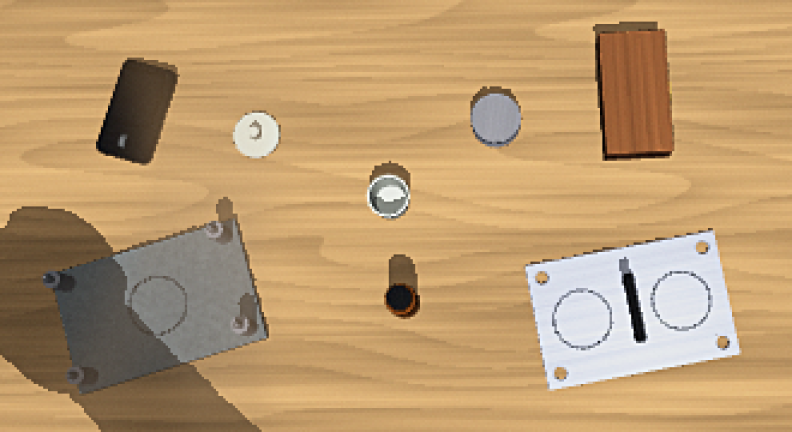

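Run:
```python
from h import *
to(682.5,-126.5,120,1.571)
```

```text
at [197.3 645.2 207.8] q7 -0.06 w 85.1  turn [-0.001 -0.    -0.297]  shift [-485.1 -771.8   87.8]
```

```bash
echo '[85, 0, 0, 0, 0, 0, -0.15, 85, 0, 0, 0, 0, 0, -0.147, 85, -16, -26, 0, 0, 0, 0, 85, -24, -38, 0, 0, 0, 0, 85, -24, -38, 0, 0, 0, 0, 85, -24, -38, 0, 0, 0, 0, 85, -24, -38, 0, 0, 0, 0, 85, -24, -38, 0, 0, 0, 0]' > mv.in && python3 inch.py mv.in; echo '[85, -24, -38, 4, 0, 0, 0, 85, -24, -38, 4, 0, 0, 0, 85, -24, -38, 4, 0, 0, 0, 85, -24, -38, 4, 0, 0, 0, 85, -24, -38, 4, 0, 0, 0, 85, -24, -38, 4, 0, 0, 0, 85, -24, -38, 4, 0, 0, 0, 85, -24, -38, 4, 0, 0, 0]' > mv.in && python3 inch.py mv.in;  echo '[85, -24, -38, 4, 0, 0, 0, 85, -24, -38, 4, 0, 0, 0, 85, -24, -38, 4, 0, 0, 0, 85, -24, -38, 4, 0, 0, 0, 85, -20, -35, 4, 0, 0, 0, 85, -15, -25, 4, 0, 0, 0, 85, 0, 0, 0, 0, 0, 0]' > mv.in && python3 inch.py mv.in
python3 - <<'E'
from h import *
to(682.5,-126.5,120,1.571)
c=manip.camera("wrist"); cv2.imwrite("pics/w1.png",c["img"][:,:,::-1])
print(proj(c,[682.5,-126.5,28]))
E
```

```text
time: 1.15
ee_pos: [334.1, 428.1, 208.4]
orientation: [-0.0, 1.0, -0.0, -0.0]
force: [0.0, -0.2, 0.2]
width: 84.8
finger_force: 0.0
time: 2.15
ee_pos: [526.1, 124.3, 176.3]
orientation: [-0.0, 1.0, 0.0, -0.0]
force: [-0.1, -0.7, -0.4]
width: 84.7
finger_force: 0.0
time: 3.02
ee_pos: [656.6, -89.5, 151.5]
orientation: [0.002, 1.0, -0.001, -0.001]
force: [0.3, 0.5, 0.1]
width: 84.9
finger_force: 0.0
at [656.6 -89.5 151.5] q7 1.67 w 84.9  turn [-0.001 -0.001 -0.004]  shift [-25.9 -37.   31.5]
[[243.39063118 219.82011587]]
```

View pics/w1.png

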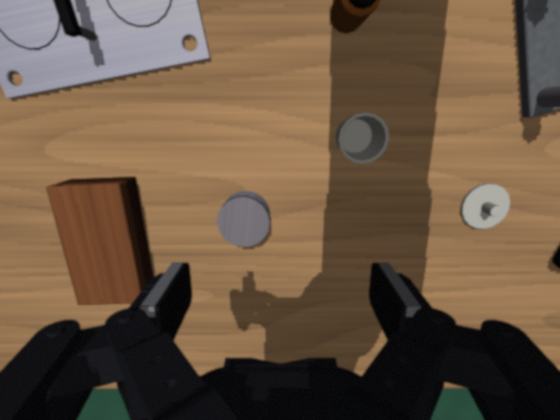

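The wrist view shows the tin top at (243.5,221), against a predicted (243.4,219.8), so they agree. I descend and grip.

```bash
echo '[85, -14, -20, 20, 0, 0, -0.004, 85, -12, -17, 20, 0, 0, 0, 85, 0, 0, 30, 0, 0, 0, 85, 0, 0, 30, 0, 0, 0, 85, 0, 0, 28, 0, 0, 0, 85, 0, 0, 19, 0, 0, 0, 85, 0, 0, 0, 0, 0, 0]' > mv.in && python3 inch.py mv.in
python3 - <<'E'
from h import *
to(682.5,-126.5,4,1.571)
E
```

```text
time: 3.95
ee_pos: [681.6, -122.2, 4.4]
orientation: [-0.003, 1.0, 0.0, -0.001]
force: [-0.5, -0.9, 0.1]
width: 85.1
finger_force: 0.0
at [ 681.6 -122.2    4.4] q7 1.72 w 85.1  turn [ 0.001 -0.002  0.005]  shift [-0.9 -4.3  0.4]
```

```bash
echo '[85, -1, -4, 0, 0, 0, 0, 85, 0, 0, 0, 0, 0, 0, 30, 0, 0, 0, 0, 0, 0, 30, 0, 0, 0, 0, 0, 0, 30, 0, 0, 0, 0, 0, 0, 30, 0, 0, 0, 0, 0, 0, 30, 0, 0, 0, 0, 0, 0, 30, 0, 0, 0, 0, 0, 0]' > mv.in && python3 inch.py mv.in; echo '[30, 0, 0, 0, 0, 0, 0, 30, 0, 0, -10, 0, 0, 0, 30, 0, 0, -40, 0, 0, 0, 30, 0, 0, -50, 0, 0, 0, 30, 0, 0, -50, 0, 0, 0, 30, 0, 0, -40, 0, 0, 0, 30, 0, 0, 0, 0, 0, 0]' > mv.in && python3 inch.py mv.in
python3 - <<'E'
from h import *
to(560,200,220,1.859)
E
```

```text
time: 4.95
ee_pos: [683.6, -127.3, 5.5]
orientation: [-0.002, 1.0, 0.0, -0.0]
force: [-0.4, 0.5, 0.3]
width: 30.3
finger_force: 0.0
time: 5.82
ee_pos: [685.6, -127.9, 200.4]
orientation: [-0.002, 1.0, -0.001, 0.004]
force: [0.1, -0.1, -0.3]
width: 30.1
finger_force: 0.0
at [ 685.6 -127.9  200.4] q7 1.72 w 30.1  turn [-0.002  0.007 -0.284]  shift [ 27.3 350.1 -19.6]
```

Run:
```python
from h import *
c=manip.camera("wrist"); cv2.imwrite("pics/w2.png",c["img"][:,:,::-1])
c=manip.camera("scene"); cv2.imwrite("pics/s2.png",cv2.resize(c["img"][120:300,140:420,::-1],None,fx=2.5,fy=2.5))
```

```text
(no output)
```

View pics/w2.png

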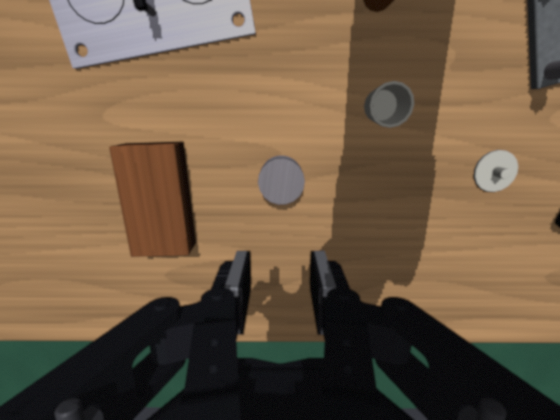

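View pics/s2.png

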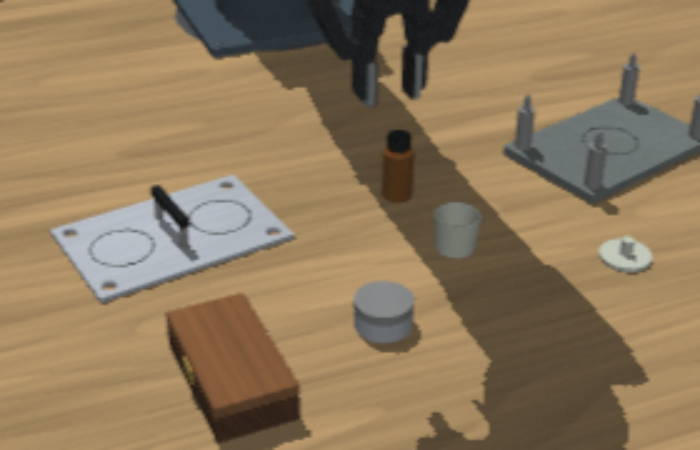

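The tin is still upright, at wrist px (282,181), but the grasp missed it. I measure where it is now.

```bash
cat >> h.py <<'E'
def disc(cam,p,z,r,smax=70):
    """centre & diameter of a low-saturation disc near world p"""
    c=manip.camera(cam); S=cv2.cvtColor(c["img"],cv2.COLOR_RGB2HSV)[...,1]
    u,v=proj(c,[p[0],p[1],z])[0]; rp=np.linalg.norm(proj(c,[p[0]+r,p[1],z])[0]-(u,v))
    k=blob(S<smax,[max(0,int(a)) for a in (u-rp,v-rp,u+rp,v+rp)]); (x,y),rr=cv2.minEnclosingCircle(k)
    print(cam,ray(c,[x,y],z)[0].round(1),"px",(round(x),round(y)),"dia",np.linalg.norm(ray(c,[x-rr,y],z)-ray(c,[x+rr,y],z)).round(1))
E
python3 - <<'E'
from h import *
disc("top",(682,-126.5),28,45); disc("wrist",(682,-126.5),28,40)
c=manip.camera("wrist"); print(ray(c,[282,181],28)); R=cv2.Rodrigues(c["rvec"])[0]; print(R.round(2), -R.T@np.ravel(c["tvec"]))
E
```

```text
top [ 649.2 -158.4   28. ] px (289, 192) dia 5.0
wrist [ 683.2 -127.5   28. ] px (280, 185) dia 55.3
[[ 678.77375752 -125.29328714   28.        ]]
[[-0.    1.    0.  ]
 [ 0.96  0.    0.29]
 [ 0.29  0.   -0.96]] [ 607.60388299 -128.27107651  359.6461891 ]
```

```bash
echo '[85, 2, 0, 40, 0, 0, 0, 85, 0, 0, 50, 0, 0, 0, 85, 0, 0, 50, 0, 0, 0, 85, 0, 0, 40, 0, 0, 0, 85, 0, 0, 16, 0, 0, 0, 85, 0, 0, 0, 0, 0, 0, 85, 0, 0, 0, 0, 0, 0]' > mv.in && python3 inch.py mv.in; echo '[50, 0, 0, 0, 0, 0, 0, 50, 0, 0, 0, 0, 0, 0, 50, 0, 0, 0, 0, 0, 0, 50, 0, 0, 0, 0, 0, 0, 50, 0, 0, 0, 0, 0, 0]' > mv.in && python3 inch.py mv.in
python3 - <<'E'
from h import *
to(683.2,-127.5,3,1.571)
disc("wrist",(683,-127.5),28,40)
a=manip.camera("scene")["img"]; b=manip.camera("wrist")["img"]
cv2.imwrite("pics/s3.png",np.hstack([cv2.resize(a[160:300,220:360,::-1],(400,400)),cv2.resize(b[...,::-1],(400,400))]))
E
```

```text
time: 6.95
ee_pos: [682.8, -127.7, 1.1]
orientation: [-0.002, 1.0, -0.0, 0.001]
force: [0.3, -0.5, 1.0]
width: 85.0
finger_force: 0.0
time: 7.58
ee_pos: [682.3, -127.4, 1.0]
orientation: [-0.002, 1.0, -0.0, 0.001]
force: [-1.4, 1.0, 7.1]
width: 50.4
finger_force: 21.0
at [ 682.3 -127.4    1. ] q7 1.73 w 50.4  turn [-0.     0.002  0.004]  shift [-0.9 -0.1 -2. ]
wrist [ 693.8 -128.    28. ] px (280, 291) dia 82.1
```

View pics/s3.png

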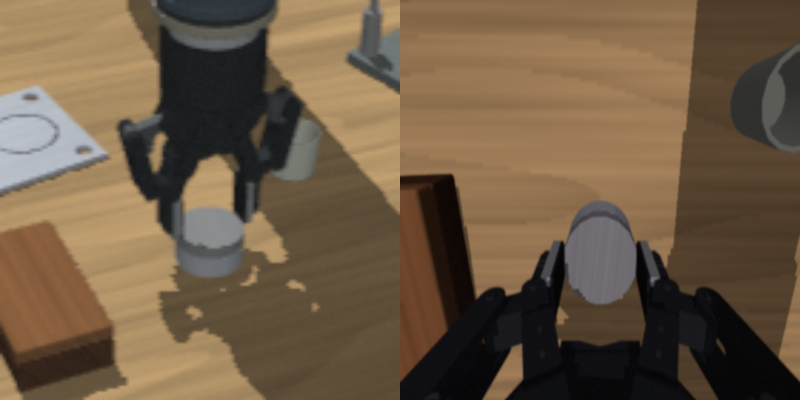

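The pads hold only the tin's top rim: open, they stand well behind the TCP. I open, go lower and grip again.

```bash
echo '[85, 0, 0, 0, 0, 0, 0, 85, 0, 0, 0, 0, 0, 0, 85, 0, 0, -1, 0, 0, 0, 85, -1, 0, 4, 0, 0, 0, 85, 0, 0, 4, 0, 0, 0, 85, 0, 0, 0, 0, 0, 0]' > mv.in && python3 inch.py mv.in; echo '[46, 0, 0, 0, 0, 0, 0, 46, 0, 0, 0, 0, 0, 0, 46, 0, 0, 0, 0, 0, 0, 46, 0, 0, 0, 0, 0, 0, 46, 0, 0, 0, 0, 0, 0]' > mv.in && python3 inch.py mv.in
python3 - <<'E'
from h import *
to(683.2,-127.5,3,1.571)
a=manip.camera("scene")["img"]; b=manip.camera("wrist")["img"]
cv2.imwrite("pics/s4.png",np.hstack([cv2.resize(a[180:280,240:340,::-1],(400,400)),cv2.resize(b[...,::-1],(400,400))]))
E
```

```text
time: 8.48
ee_pos: [682.2, -127.3, -8.2]
orientation: [-0.002, 1.0, 0.0, -0.001]
force: [-0.7, 0.4, 0.4]
width: 84.6
finger_force: 0.0
time: 9.1
ee_pos: [683.0, -127.5, -6.8]
orientation: [-0.002, 1.0, -0.0, 0.0]
force: [-1.3, 0.3, 4.3]
width: 50.4
finger_force: 62.0
at [ 683.  -127.5   -6.8] q7 1.73 w 50.4  turn [-0.     0.001  0.004]  shift [-0.2  0.  -9.8]
```

View pics/s4.png

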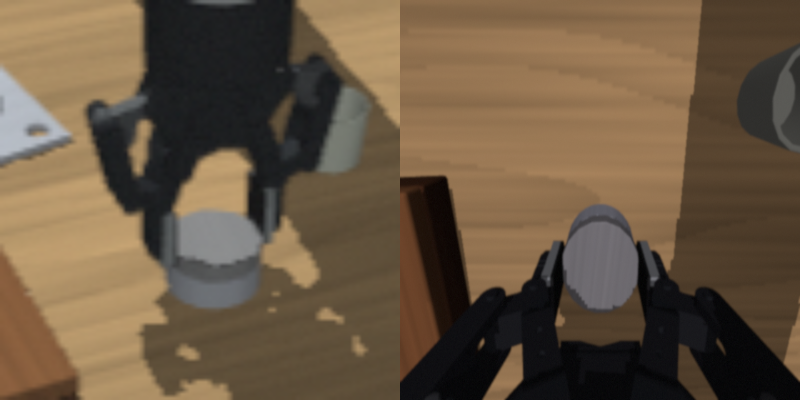

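```bash
echo '[46, 0, 0, -10, 0, 0, 0, 46, 0, 0, -30, 0, 0, 0, 46, 0, 0, -50, 0, 0, 0, 46, 0, 0, -50, 0, 0, 0, 46, 0, 15, -40, 0, 0, 0, 46, 5, 25, -20, 0, 0, 0, 46, 8, 40, -7, 0, 0, 0, 46, 8, 40, 0, 0, 0, 0]' > mv.in && python3 inch.py mv.in;  echo '[46, 8, 40, 0, 0, 0, 0, 46, 8, 40, 0, 0, 0, 0, 46, 8, 40, 0, 0, 0, 0, 46, 8, 40, 0, 0, 0, 0, 46, 8, 40, 0, 0, 0, 0, 46, 6, 25, 0, 0, 0, 0, 46, 4, 12, 0, 0, 0, 0, 46, 0, 0, 0, 0, 0, 0]' > mv.in && python3 inch.py mv.in
python3 - <<'E'
from h import *
to(620,230,200,1.571)
c=manip.camera("wrist"); cv2.imwrite("pics/w5.png",c["img"][:,:,::-1])
for s in(-1,1):
  for t in (-1,1):
    pass
print(proj(c,[494.9,231.5,12]))
E
```

```text
time: 10.2
ee_pos: [660.3, -4.9, 199.5]
orientation: [-0.002, 1.0, 0.0, -0.0]
force: [0.3, -0.8, -0.5]
width: 50.5
finger_force: 62.3
time: 11.2
ee_pos: [609.2, 230.1, 199.0]
orientation: [-0.003, 1.0, -0.0, -0.001]
force: [1.2, 0.2, -0.7]
width: 50.1
finger_force: 62.3
at [609.2 230.1 199. ] q7 1.17 w 50.1  turn [-0.    -0.001  0.006]  shift [-10.8  -0.1  -1. ]
[[282.25211902  74.53654136]]
```

View pics/w5.png

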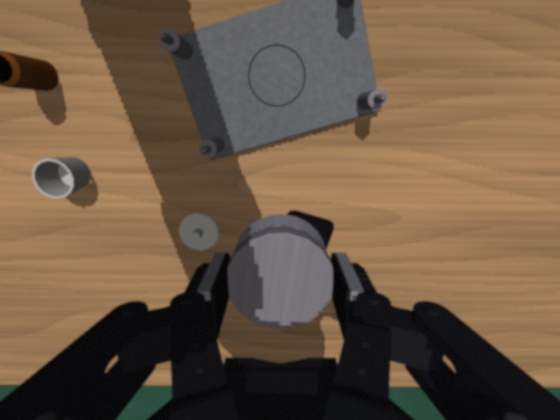

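The tin hangs straight. The deck circle is at (277,75), and the pin tips are near (168,38), (207,149) and (377,96).

```bash
cat > car.py <<'E'
from h import *
c=manip.camera("wrist")
def P(uv,z): return ray(c,uv,z)[0][:2]
a,b,d=P([168,38],74),P([207,149],74),P([377,96],74)
print("circle",P([277,75],12).round(1),"pins",a.round(1),b.round(1),d.round(1),"mid",((a+d)/2).round(1))
print("lens",np.linalg.norm(a-b),np.linalg.norm(b-d)); e=d-b; f=b-a; print("yaw",np.arctan2(-e[0],e[1]),np.arctan2(f[1],f[0]))
t=manip.camera("top"); print("top circle",ray(t,[135.8,257.1],12)[0].round(1))
# dark ring, ellipse fit, both cameras
for n,cc,uv,r in(("wrist",c,(277,75),34),("top",t,(135.8,257.1),14)):
    g=cv2.cvtColor(cc["img"],cv2.COLOR_RGB2GRAY); bh=cv2.morphologyEx(g,cv2.MORPH_BLACKHAT,np.ones((7,7),np.uint8))
    m=np.zeros_like(g); cv2.circle(m,(round(uv[0]),round(uv[1])),r,255,-1); ys,xs=np.where((bh>12)&(m>0))
    el=cv2.fitEllipseAMS(np.c_[xs,ys].astype(np.float32)); print(n,len(xs),el[0],el[1],ray(cc,el[0],12)[0].round(1))
# deck edge lines via saturation mask
k=(cv2.cvtColor(c["img"],cv2.COLOR_RGB2HSV)[...,1]<70)
E
python3 car.py
```

```text
circle [496.1 224.6] pins [474.4 133.1] [566.9 159.9] [519.7 314. ] mid [497.1 223.6]
lens 96.25435887838256 161.1142828345783
yaw 0.2970299132450067 0.28210481584049346
top circle [494.1 224.9  12. ]
wrist 513 (277.8726806640625, 74.13338470458984) (56.30305862426758, 61.01380157470703) [495.3 225.5  12. ]
top 107 (135.26422119140625, 256.8255310058594) (23.299745559692383, 24.439655303955078) [494.8 226.3  12. ]
```

```bash
echo '[46, 0, 0, 0, 0, 0, -0.1, 46, 0, 0, 0, 0, 0, -0.1, 46, 0, 0, 0, 0, 0, -0.082, 46, 0, 0, 0, 0, 0, 0]' > mv.in && python3 inch.py mv.in
python3 - <<'E'
from h import *
to(495.2,225,100,1.859)
E
```

```text
time: 11.85
ee_pos: [610.6, 227.8, 199.5]
orientation: [-0.141, 0.99, -0.0, 0.0]
force: [0.4, 0.5, -1.0]
width: 50.5
finger_force: 62.3
at [610.6 227.8 199.5] q7 1.41 w 50.5  turn [-0.     0.    -0.005]  shift [111.5  30.1  99.5]
```

```bash
echo '[46, 25, 7, 10, 0, 0, -0.005, 46, 32, 8, 25, 0, 0, 0, 46, 32, 8, 30, 0, 0, 0, 46, 22, 7, 25, 0, 0, 0, 46, 0, 0, 10, 0, 0, 0, 46, 0, 0, 0, 0, 0, 0]' > mv.in && python3 inch.py mv.in
python3 - <<'E'
from h import *
to(495.2,225,7,1.859)
E
```

```text
time: 12.6
ee_pos: [496.0, 225.9, 99.4]
orientation: [-0.144, 0.99, -0.0, 0.0]
force: [0.2, 0.4, -0.9]
width: 50.7
finger_force: 62.3
at [496.  225.9  99.4] q7 1.32 w 50.7  turn [-0.     0.     0.001]  shift [ 1.  -0.6 92.4]
```

```bash
echo '[46, 1, 0, 30, 0, 0, 0, 46, 0, 0, 30, 0, 0, 0, 46, 0, 0, 20, 0, 0, 0, 46, 0, 0, 9, 0, 0, 0, 46, 0, 0, 3, 0, 0, 0, 46, 0, 0, 0, 0, 0, 0]' > mv.in && python3 inch.py mv.in; echo '[46, 0, 0, 2, 0, 0, 0, 46, 0, 0, 0, 0, 0, 0]' > mv.in && python3 inch.py mv.in
```

```text
time: 13.35
ee_pos: [494.9, 226.2, 8.1]
orientation: [-0.145, 0.989, 0.0, 0.001]
force: [-0.3, 0.9, -1.2]
width: 50.5
finger_force: 62.3
time: 13.6
ee_pos: [494.4, 226.1, 5.8]
orientation: [-0.145, 0.989, 0.0, 0.0]
force: [0.3, -0.1, -0.7]
width: 50.0
finger_force: 62.3
```

```bash
echo '[46, 0, 0, 1, 0, 0, 0, 46, 0, 0, 0, 0, 0, 0, 65, 0, 0, 0, 0, 0, 0, 85, 0, 0, 0, 0, 0, 0, 85, 0, 0, 0, 0, 0, 0, 85, 0, 0, 0, 0, 0, 0]' > mv.in && python3 inch.py mv.in; echo '[85, 0, 0, -20, 0, 0, 0, 85, 0, 0, -40, 0, 0, 0, 85, 0, 0, -50, 0, 0, 0, 85, 0, 0, -50, 0, 0, 0, 85, -30, -10, -40, 0, 0, 0, 85, -40, -10, 0, 0, 0, 0, 85, -30, 0, 0, 0, 0, 0, 85, 0, 0, 0, 0, 0, 0]' > mv.in && python3 inch.py mv.in
python3 - <<'E'
from h import *
disc("wrist",(495,226),40,32,60)
c=manip.camera("wrist"); cv2.imwrite("pics/w6.png",cv2.resize(c["img"][0:300,:,::-1],None,fx=1.4,fy=1.4,interpolation=3)); np.savez("w6.npz",**c); to(495,225,200,1.859)
E
```

```text
time: 14.35
ee_pos: [494.2, 226.0, 4.4]
orientation: [-0.145, 0.989, -0.0, -0.0]
force: [0.5, 0.0, 1.3]
width: 85.0
finger_force: 0.0
time: 15.35
ee_pos: [597.0, 235.7, 203.7]
orientation: [-0.145, 0.989, -0.0, -0.0]
force: [0.2, -0.4, 0.3]
width: 85.0
finger_force: 0.0
wrist [494.8 224.6  40. ] px (299, 86) dia 93.1
at [595.1 235.4 203.9] q7 1.4 w 85.0  turn [-0.    -0.001  0.003]  shift [98.9 18.4  3.9]
```

View pics/w6.png

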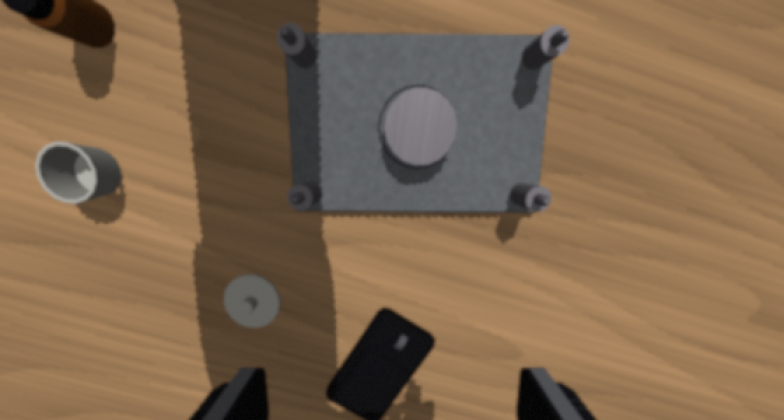

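The tin stands on the deck at view px (420,125). All four post shoulders are visible at about (292,38), (554,41), (301,196) and (538,198).

Run:
```python
from h import *
c=dict(np.load("w6.npz"))
print("tin",ray(c,np.array([420,125])/1.4,40)[0].round(1))
g=c["img"].astype(int).sum(2)//3
for n,q,z in(("shoulder",[[292,39],[554,41],[538,198],[301,196]],57),):
    p=ray(c,np.array(q,float)/1.4,z)[:,:2]
    e=[np.linalg.norm(p[i]-p[i-1]).round(1) for i in range(4)]
    print(n,p.round(1).tolist(),p.mean(0).round(1),"edges",e); d=(p[1]-p[0])+(p[2]-p[3]); print("yaw",np.arctan2(-d[0],d[1]))
for q in [[292,39],[554,41],[538,198],[301,196]]:
    u,v=np.round(np.array(q)/1.4).astype(int); print(u,v); print(g[v-9:v+10,u-10:u+11])
```

```text
tin [496.  226.2  40. ]
shoulder [[471.8, 131.0], [424.6, 292.7], [519.6, 320.7], [566.5, 159.0]] [495.6 225.9] edges [np.float64(98.8), np.float64(168.4), np.float64(99.1), np.float64(168.4)]
yaw 0.28348726869544794
209 28
[[65 64 66 65 63 62 61 62 65 69 70 70 71 71 70 67 65 62 62 63 62]
 [65 64 65 64 62 60 55 55 59 64 68 70 71 71 71 69 66 64 63 62 61]
 [66 64 64 64 64 59 53 49 51 58 64 69 72 72 73 71 67 65 62 61 62]
 [66 63 61 65 65 60 51 47 45 49 58 65 70 72 72 72 68 64 62 61 60]
 [68 60 59 59 60 55 48 42 41 44 48 60 66 72 72 72 70 65 60 58 58]
 [67 58 51 50 50 48 42 40 38 39 45 54 62 70 73 70 70 66 59 54 54]
 [67 59 48 44 40 39 38 37 36 35 37 46 57 66 71 72 70 66 58 52 50]
 [68 61 51 41 35 35 35 35 35 35 34 40 51 64 71 70 71 67 59 51 48]
 [70 64 57 46 39 35 34 34 34 34 34 37 47 60 69 71 71 67 58 47 45]
 [71 68 62 54 46 38 34 34 34 32 32 35 46 59 69 72 71 66 58 45 41]
 [71 70 67 63 55 45 37 33 31 33 33 37 49 62 68 72 72 66 57 44 38]
 [70 70 68 68 63 55 44 36 34 35 36 43 54 64 71 72 70 65 56 43 37]
 [70 70 69 69 69 63 54 46 42 39 43 52 62 69 72 72 70 65 54 42 33]
 [69 70 69 69 70 6
[... 4340 characters left out ...]
47 45 46 48 55 63 66 68 64 57 47 38 33]
 [68 66 61 56 54 54 51 50 47 44 43 42 51 61 67 67 64 58 48 37 32]
 [69 66 61 56 57 59 55 50 45 43 39 41 49 59 67 67 65 59 49 38 34]
 [69 66 61 58 59 61 57 49 44 40 39 42 50 61 66 67 66 60 49 39 34]
 [68 67 61 56 57 57 54 47 42 39 40 47 54 63 68 69 64 56 46 39 37]
 [67 66 63 57 54 52 47 43 41 42 47 54 61 67 68 68 64 55 42 37 39]
 [67 66 65 62 57 52 48 47 47 52 56 60 64 66 69 66 61 52 44 44 46]
 [66 65 66 66 62 60 57 57 59 60 64 66 67 68 67 66 59 51 48 48 51]
 [66 66 65 66 66 66 64 65 65 66 67 65 66 67 66 63 55 51 52 52 53]
 [65 65 67 66 67 66 67 65 66 66 66 65 65 64 61 59 53 51 53 53 53]
 [66 66 66 66 65 65 65 63 62 63 62 62 59 56 55 52 51 50 51 50 51]]
```

```bash
echo '[85, 0, 0, 0, 0, 0, 0.06, 85, 0, 0, 0, 0, 0, 0.054, 85, 5, -20, 0, 0, 0, 0, 85, 5, -40, 0, 0, 0, 0, 85, 5, -40, 0, 0, 0, 0, 85, 5, -40, 0, 0, 0, 0, 85, 5, -40, 0, 0, 0, 0, 85, 5, -40, 0, 0, 0, 0]' > mv.in && python3 inch.py mv.in; echo '[85, 5, -40, 0, 0, 0, 0, 85, 5, -40, 0, 0, 0, 0, 85, 5, -40, 0, 0, 0, 0, 85, 5, -40, 0, 0, 0, 0, 85, 5, -40, 0, 0, 0, 0, 85, 5, -40, 0, 0, 0, 0, 85, 0, -20, 0, 0, 0, 0, 85, 0, 0, 0, 0, 0, 0]' > mv.in && python3 inch.py mv.in
python3 - <<'E'
from h import *
to(590,-250,204,1.745)
E
```

```text
time: 16.45
ee_pos: [603.8, 10.8, 204.8]
orientation: [-0.089, 0.996, -0.0, -0.0]
force: [-0.3, -0.9, -0.5]
width: 84.7
finger_force: 0.0
time: 17.45
ee_pos: [620.5, -248.9, 204.4]
orientation: [-0.088, 0.996, -0.0, -0.0]
force: [0.1, 1.6, -0.4]
width: 85.0
finger_force: 0.0
at [ 620.5 -248.9  204.4] q7 2.08 w 85.0  turn [-0.    -0.     0.001]  shift [30.3  4.2  0.4]
```

```bash
echo '[85, 25, -5, 0, 0, 0, 0, 85, 15, 0, 0, 0, 0, 0, 85, 0, 0, 0, 0, 0, 0]' > mv.in && python3 inch.py mv.in
python3 - <<'E'
from h import *
c=manip.camera("wrist"); cv2.imwrite("pics/w7.png",c["img"][:,:,::-1])
k=blob(cv2.cvtColor(c["img"],cv2.COLOR_RGB2HSV)[...,1]<60,[0,0,560,250]); print(cv2.boundingRect(k))
q=cv2.approxPolyDP(cv2.convexHull(k),8,True).reshape(-1,2); print(q.tolist()); p=ray(c,q,5)[:,:2]
print(p.mean(0),[np.linalg.norm(p[i]-p[i-1]).round(1) for i in range(len(p))],[wrap(np.arctan2(*(p[i]-p[i-1])[::-1])).round(3) for i in range(len(p))])
V=cv2.cvtColor(c["img"],cv2.COLOR_RGB2HSV)[...,2]; u,v=proj(c,[484,-265,40])[0].round().astype(int); print(u,v)
b=blob(V<45,[u-50,max(0,v-45),u+50,v+60]); r=cv2.minAreaRect(b); print(r, ray(c,r[0],40).round(1)); pp=ray(c,cv2.boxPoints(r),40); print(pp.round(1).tolist())
to(484,-265,204,1.745)
E
```

```text
time: 17.82
ee_pos: [582.2, -258.5, 205.0]
orientation: [-0.089, 0.996, 0.0, 0.0]
force: [0.8, -0.5, -0.4]
width: 85.0
finger_force: 0.0
(196, 26, 190, 128)
[[196, 27], [385, 28], [374, 151], [206, 152]]
[ 485.23491369 -264.57693344] [np.float64(130.2), np.float64(198.8), np.float64(128.2), np.float64(197.6)] [np.float64(0.187), np.float64(-1.397), np.float64(0.178), np.float64(-1.387)]
291 89
((290.6095886230469, 90.4747314453125), (7.7078166007995605, 71.06098175048828), 1.0416266918182373) [[ 485.  -265.5   40. ]]
[[519.7, -263.6, 40.0], [453.7, -274.6, 40.0], [452.5, -267.2, 40.0], [518.4, -255.7, 40.0]]
at [ 583.2 -258.3  205. ] q7 2.12 w 85.0  turn [0.    0.001 0.004]  shift [98.8 10.6  1. ]
```

View pics/w7.png

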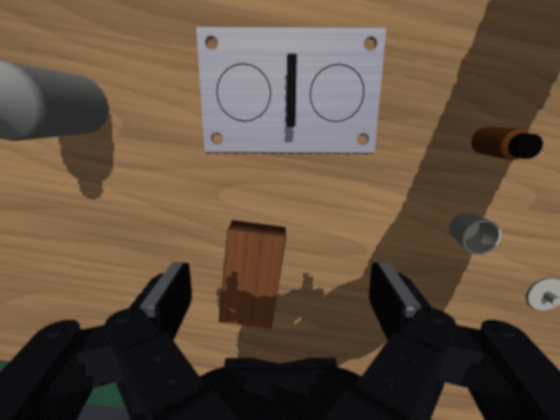

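The wrist view shows the tray square in the image, with its corners at (196,27), (385,28), (374,151) and (206,152) and the bar at (291,90). Its sizes match 130×200.

```bash
echo '[85, 30, 3, 10, 0, 0, -0.001, 85, 40, 4, 30, 0, 0, 0, 85, 27, 4, 40, 0, 0, 0, 85, 0, 0, 40, 0, 0, 0, 85, 0, 0, 20, 0, 0, 0, 60, 0, 0, 0, 0, 0, 0, 60, 0, 0, 0, 0, 0, 0]' > mv.in && python3 inch.py mv.in
python3 - <<'E'
from h import *
to(485.3,-265,13,1.75)
E
```

```text
time: 18.75
ee_pos: [486.5, -265.6, 65.3]
orientation: [-0.089, 0.996, -0.0, 0.001]
force: [0.9, -0.4, -0.3]
width: 59.9
finger_force: 0.0
at [ 486.5 -265.6   65.3] q7 2.19 w 59.9  turn [-0.001  0.001 -0.   ]  shift [ 1.1  0.8 52.3]
```

```bash
echo '[60, 1, 1, 20, 0, 0, 0, 60, 0, 0, 20, 0, 0, 0, 60, 0, 0, 12, 0, 0, 0, 60, 0, 0, 0, 0, 0, 0]' > mv.in && python3 inch.py mv.in; echo '[3, 0, 0, 0, 0, 0, 0, 3, 0, 0, 0, 0, 0, 0, 3, 0, 0, 0, 0, 0, 0, 3, 0, 0, 0, 0, 0, 0, 3, 0, 0, 0, 0, 0, 0, 3, 0, 0, 0, 0, 0, 0, 3, 0, 0, 0, 0, 0, 0]' > mv.in && python3 inch.py mv.in;  echo '[3, 0, 0, -10, 0, 0, 0, 3, 0, 0, -20, 0, 0, 0, 3, 0, 0, 0, 0, 0, 0, 3, 0, 0, 0, 0, 0, 0]' > mv.in && python3 inch.py mv.in
```

```text
time: 19.25
ee_pos: [484.4, -264.9, 12.5]
orientation: [-0.089, 0.996, 0.0, -0.0]
force: [-0.1, -0.8, 0.1]
width: 59.8
finger_force: 0.0
time: 20.12
ee_pos: [484.6, -265.1, 13.2]
orientation: [-0.089, 0.996, -0.0, 0.0]
force: [-0.8, 1.1, 5.8]
width: 6.8
finger_force: 58.8
time: 20.62
ee_pos: [484.1, -264.9, 42.3]
orientation: [-0.089, 0.996, 0.0, -0.0]
force: [0.6, -0.3, -1.8]
width: 7.3
finger_force: 58.8
```

```bash
echo '[3, 0, 0, -30, 0, 0, 0, 3, 0, 0, -40, 0, 0, 0, 3, 0, 0, -30, 0, 0, 0, 3, 0, 0, -10, 0, 0, -0.03, 3, 0, 20, 0, 0, 0, -0.04, 3, 0, 30, 0, 0, 0, -0.036, 3, 0, 30, 0, 0, 0, 0, 3, 0, 30, 0, 0, 0, 0]' > mv.in && python3 inch.py mv.in
python3 - <<'E'
from h import *
to(495.6,225.9,150,1.856)
c=manip.camera("wrist")
k=blob(cv2.cvtColor(c["img"],cv2.COLOR_RGB2HSV)[...,1]<60,[0,0,560,330]); print(cv2.boundingRect(k))
z=manip.read_state()["ee_pos"][2]-13+5
q=cv2.approxPolyDP(cv2.convexHull(k),8,True).reshape(-1,2); print(q.tolist()); p=ray(c,q,z)[:,:2]
print(p.mean(0),manip.read_state()["ee_pos"],[np.linalg.norm(p[i]-p[i-1]).round(1) for i in range(len(p))],[wrap(np.arctan2(*(p[i]-p[i-1])[::-1])).round(3) for i in range(len(p))])
E
```

```text
time: 21.62
ee_pos: [454.2, -156.2, 150.8]
orientation: [-0.143, 0.99, 0.001, -0.001]
force: [-0.1, 0.7, -2.0]
width: 7.1
finger_force: 58.9
at [ 454.2 -156.2  150.8] q7 2.09 w 7.1  turn [ 0.002 -0.003  0.002]  shift [-147.2  355.     0.8]
(99, 133, 364, 197)
[[462, 134], [427, 329], [131, 329], [99, 134]]
[ 453.47141202 -156.89368914] [ 452.94050895 -152.10075447  150.63992682] [np.float64(199.4), np.float64(127.7), np.float64(198.6), np.float64(127.2)] [np.float64(-1.284), np.float64(0.276), np.float64(-1.287), np.float64(0.282)]
```

```bash
echo '[3, -13, 32, 0, 0, 0, 0, 3, -14, 34, 0, 0, 0, 0, 3, -14, 34, 0, 0, 0, 0, 3, -14, 34, 0, 0, 0, 0, 3, -14, 34, 0, 0, 0, 0, 3, -14, 34, 0, 0, 0, 0, 3, -14, 34, 0, 0, 0, 0, 3, -14, 34, 0, 0, 0, 0]' > mv.in && python3 inch.py mv.in; echo '[3, -14, 34, 0, 0, 0, 0, 3, -12, 30, 0, 0, 0, 0, 3, -10, 20, 0, 0, 0, 0, 3, 0, 0, 0, 0, 0, 0, 3, 0, 0, 0, 0, 0, 0, 3, 0, 0, 0, 0, 0, 0]' > mv.in && python3 inch.py mv.in
cat > tray.py <<'E'
from h import *
to(495.6,225.9,88,1.856)
e0=manip.read_state()["ee_pos"]; c=manip.camera("wrist")
k=blob(cv2.cvtColor(c["img"],cv2.COLOR_RGB2HSV)[...,1]<60,[0,0,560,350]); print(cv2.boundingRect(k))
q=cv2.approxPolyDP(cv2.convexHull(k),8,True).reshape(-1,2); print(q.tolist()); p=ray(c,q,e0[2]-8)[:,:2]
print("tray",p.mean(0).round(1),"tcp",e0.round(1),[np.linalg.norm(p[i]-p[i-1]).round(1) for i in range(len(p))],[wrap(np.arctan2(*(p[i]-p[i-1])[::-1])).round(3) for i in range(len(p))])
E
python3 tray.py
```

```text
time: 22.68
ee_pos: [484.9, 133.3, 150.9]
orientation: [-0.143, 0.99, -0.0, -0.002]
force: [0.8, -0.1, -2.1]
width: 7.1
finger_force: 59.0
time: 23.42
ee_pos: [497.7, 220.9, 152.4]
orientation: [-0.141, 0.99, -0.0, -0.0]
force: [0.6, -0.0, -1.9]
width: 7.3
finger_force: 59.0
at [497.7 220.9 152.4] q7 1.31 w 7.3  turn [-0.001 -0.001 -0.002]  shift [ 0.6  5.4 64.4]
(100, 124, 362, 226)
[[461, 135], [459, 349], [102, 349], [100, 134], [386, 124]]
tray [486.9 229.6] tcp [497.7 220.9 152.4] [np.float64(42.2), np.float64(145.3), np.float64(245.1), np.float64(145.7), np.float64(156.3)] [np.float64(-1.427), np.float64(0.446), np.float64(-1.289), np.float64(0.121), np.float64(-1.254)]
```

```bash
python3 - <<'E'
import re
s=open('tray.py').read()
s=s.replace('k=blob(cv2.cvtColor(c["img"],cv2.COLOR_RGB2HSV)[...,1]<60,[0,0,560,350])','hs=cv2.cvtColor(c["img"],cv2.COLOR_RGB2HSV); m=((hs[...,1]<60)&(hs[...,2]>150)); print([int(np.median(hs[v,140:420,2])) for v in (110,150,200,300,320,345)]); k=blob(m,[0,0,560,345])')
open('tray.py','w').write(s)
E
python3 tray.py
python3 - <<'E'
from h import *
c=manip.camera("wrist"); cv2.imwrite("pics/w8.png",c["img"][:,:,::-1])
E
```

```text
at [497.8 221.2 152.4] q7 1.31 w 7.0  turn [-0.    -0.    -0.002]  shift [ 0.7  5.2 64.4]
[130, 156, 150, 21, 15, 18]
(176, 135, 284, 154)
[[459, 136], [440, 244], [232, 288], [179, 187], [178, 135]]
tray [470.1 223.3] tcp [497.8 221.2 152.4] [np.float64(154.4), np.float64(64.5), np.float64(132.2), np.float64(71.8), np.float64(29.3)] [np.float64(-1.292), np.float64(0.275), np.float64(-1.055), np.float64(0.676), np.float64(0.204)]
```

View pics/w8.png

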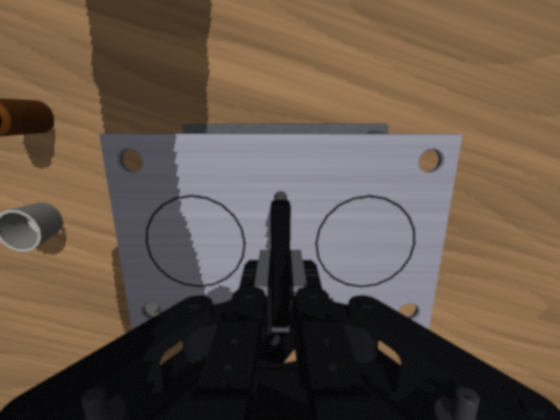

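The tray hangs square, with its holes at about (131,160), (430,160), (152,310) and (408,310). From these I get its offset from the TCP.

Run:
```python
from h import *
e=manip.read_state()["ee_pos"]; c=manip.camera("wrist"); z=e[2]-13+5
p=ray(c,[[131,160],[430,160],[408,310],[152,310]],z)[:,:2]; q=ray(c,[[195.5,240.5],[365.5,240.5]],z)[:,:2]
d=p[1]-p[0]+p[2]-p[3]; print("tray",p.mean(0),q.mean(0),"tcp",e,[np.linalg.norm(p[i]-p[i-1]).round(1) for i in range(4)],"sep",np.linalg.norm(q[1]-q[0]),"yaw",np.arctan2(-d[0],d[1]))
off=q.mean(0)-e[:2]; print(off)
```

```text
tray [496.8521824  220.93473437] [496.60092299 221.00657426] tcp [497.85455359 221.54834229 152.56951115] [np.float64(98.4), np.float64(168.0), np.float64(98.5), np.float64(168.2)] sep 103.56802858960339 yaw 0.28270575444209456
[-1.2536306  -0.54176803]
```

```bash
echo '[3, 0, 5, 20, 0, 0, -0.001, 3, 0, 0, 20, 0, 0, 0, 3, 0, 0, 15, 0, 0, 0, 3, 0, 0, 0, 0, 0, 0, 3, 0, 0, 0, 0, 0, 0]' > mv.in && python3 inch.py mv.in
python3 - <<'E'
from h import *
to(496.7,226.4,70,1.857)
E
```

```text
time: 24.25
ee_pos: [496.8, 227.2, 98.0]
orientation: [-0.142, 0.99, 0.0, 0.0]
force: [0.7, -0.3, -2.0]
width: 6.9
finger_force: 59.0
at [496.8 227.2  98. ] q7 1.3 w 6.9  turn [ 0.     0.001 -0.001]  shift [ 0.3 -0.7 28. ]
```

```bash
echo '[3, 0, -1, 8, 0, 0, 0, 3, 0, 0, 4, 0, 0, 0, 3, 0, 0, 2, 0, 0, 0, 3, 0, 0, 0, 0, 0, 0]' > mv.in && python3 inch.py mv.in; echo '[3, 0, 0, 3, 0, 0, 0, 3, 0, 0, 0, 0, 0, 0]' > mv.in && python3 inch.py mv.in
```

```text
time: 24.75
ee_pos: [496.6, 226.1, 83.4]
orientation: [-0.142, 0.99, -0.0, -0.0]
force: [0.7, 0.2, -2.4]
width: 7.3
finger_force: 59.0
time: 25.0
ee_pos: [496.5, 226.1, 80.3]
orientation: [-0.142, 0.99, -0.0, -0.0]
force: [0.2, -0.9, -1.7]
width: 7.3
finger_force: 59.0
```

```bash
echo '[3, 0, 0, 3, 0, 0, 0, 3, 0, 0, 3, 0, 0, 0, 3, 0, 0, 2, 0, 0, 0, 3, 0, 0, 0, 0, 0, 0]' > mv.in && python3 inch.py mv.in; echo '[3, 0, 0, 1, 0, 0, 0, 3, 0, 0, 0, 0, 0, 0, 3, 0, 0, 1, 0, 0, 0, 3, 0, 0, 0, 0, 0, 0]' > mv.in && python3 inch.py mv.in
```

```text
time: 25.5
ee_pos: [496.5, 226.1, 72.3]
orientation: [-0.142, 0.99, -0.0, -0.0]
force: [-0.1, 0.1, -2.1]
width: 7.3
finger_force: 59.0
time: 26.0
ee_pos: [496.6, 226.1, 70.4]
orientation: [-0.142, 0.99, -0.0, -0.0]
force: [-1.0, 0.0, -1.7]
width: 7.3
finger_force: 59.0
```

```bash
echo '[3, 0, 0, 1, 0, 0, 0, 3, 0, 0, 0, 0, 0, 0]' > mv.in && python3 inch.py mv.in; echo '[30, 0, 0, 0, 0, 0, 0, 50, 0, 0, 0, 0, 0, 0, 50, 0, 0, 0, 0, 0, 0, 50, 0, 0, 0, 0, 0, 0, 50, 0, 0, -30, 0, 0, 0, 50, 0, 0, -40, 0, 0, 0, 50, 0, 0, -40, 0, 0, 0, 50, 0, 0, 0, 0, 0, 0]' > mv.in && python3 inch.py mv.in
python3 - <<'E'
from h import *
to(590,235,200,1.857)
E
```

```text
time: 26.25
ee_pos: [496.7, 226.2, 70.2]
orientation: [-0.142, 0.99, 0.0, 0.0]
force: [-3.6, -1.3, 6.7]
width: 7.4
finger_force: 60.2
time: 27.25
ee_pos: [498.3, 226.9, 182.4]
orientation: [-0.142, 0.99, 0.001, 0.003]
force: [0.0, 0.5, -0.5]
width: 49.7
finger_force: 0.0
at [498.3 226.9 182.4] q7 1.31 w 49.7  turn [ 0.001  0.006 -0.001]  shift [-90.2 -18.2 -17.6]
```

```bash
echo '[85, -30, -6, -8, 0, 0, 0, 85, -40, -8, -10, 0, 0, 0, 85, -20, -4, 0, 0, 0, 0, 85, 0, 0, 0, 0, 0, 0, 85, 0, 0, 0, 0, 0, 0]' > mv.in && python3 inch.py mv.in
cat > quad.py <<'E'
from h import *
c=manip.camera("wrist"); hs=cv2.cvtColor(c["img"],cv2.COLOR_RGB2HSV)
k=blob(hs[...,1]<60,[100,0,480,250]); q=cv2.approxPolyDP(cv2.convexHull(k),6,True).reshape(-1,2); print(q.tolist())
p=ray(c,q,62)[:,:2]; print(p.mean(0).round(1),[np.linalg.norm(p[i]-p[i-1]).round(1) for i in range(len(p))],[wrap(np.arctan2(*(p[i]-p[i-1])[::-1])).round(3) for i in range(len(p))])
k=blob(hs[...,2]<50,[270,60,330,150]); r=cv2.minAreaRect(k); print("bar",ray(c,r[0],97)[0].round(1),r)
to(495,-30,150,1.571)
E
python3 quad.py
```

```text
time: 27.88
ee_pos: [586.9, 234.1, 196.5]
orientation: [-0.142, 0.99, -0.0, -0.001]
force: [-0.3, 0.1, 0.4]
width: 85.1
finger_force: 0.0
[[185, 18], [417, 19], [400, 168], [198, 169]]
[497.  226.5] [np.float64(130.3), np.float64(198.9), np.float64(128.6), np.float64(198.2)] [np.float64(0.292), np.float64(-1.289), np.float64(0.287), np.float64(-1.28)]
bar [499.5 225.8  97. ] ((300.9332275390625, 99.47117614746094), (10.860898971557617, 79.2413330078125), 1.5481576919555664)
at [586.9 234.2 196.9] q7 1.38 w 84.7  turn [-0.    -0.002  0.285]  shift [  91.9 -264.1   46.9]
```

```bash
echo '[60, 0, 0, 0, 0, 0, 0.1, 60, 0, 0, 0, 0, 0, 0.18, 60, 0, 0, 0, 0, 0, 0.18, 60, 0, 0, 0, 0, 0, 0.18, 60, 0, 0, 0, 0, 0, 0.18, 60, 0, 0, 0, 0, 0, 0.18, 60, 0, 0, 0, 0, 0, 0.18, 60, 0, 0, 0, 0, 0, 0.18]' > mv.in && python3 inch.py mv.in; echo '[60, 0, 0, 0, 0, 0, 0.15, 60, 0, 0, 0, 0, 0, 0.06, 60, 0, 0, 0, 0, 0, 0, 60, 0, 0, 0, 0, 0, 0]' > mv.in && python3 inch.py mv.in
python3 - <<'E'
from h import *
to(495,10,160,0.286)
E
```

```text
time: 28.92
ee_pos: [587.1, 234.3, 197.6]
orientation: [0.514, 0.858, 0.0, -0.0]
force: [1.3, 0.5, -0.0]
width: 60.2
finger_force: 0.0
time: 29.42
ee_pos: [587.6, 234.3, 197.6]
orientation: [0.598, 0.801, 0.0, -0.0]
force: [-0.2, 0.2, -0.6]
width: 60.0
finger_force: 0.0
at [587.6 234.3 197.6] q7 0.04 w 60.0  turn [-0.    -0.     0.002]  shift [-189.1 -152.2   37.6]
```

```bash
echo '[60, -15, -10, 0, 0, 0, 0, 60, -30, -20, 0, 0, 0, 0, 60, -32, -24, 0, 0, 0, 0, 60, -32, -24, 5, 0, 0, 0, 60, -32, -24, 10, 0, 0, 0, 60, -32, -24, 10, 0, 0, 0, 60, -30, -20, 10, 0, 0, 0, 60, -15, -10, 0, 0, 0, 0]' > mv.in && python3 inch.py mv.in; echo '[60, 0, 0, 0, 0, 0, 0, 60, 0, 0, 0, 0, 0, 0]' > mv.in && python3 inch.py mv.in
cat > vial.py <<'E'
from h import *
c=manip.camera("wrist"); g=cv2.cvtColor(c["img"],cv2.COLOR_RGB2HSV)[...,2]
u,v=proj(c,[494.7,-29.8,70])[0]; print(u,v)
k=blob(g<45,[max(0,int(a)) for a in(u-40,v-40,u+40,v+40)]); (x,y),r=cv2.minEnclosingCircle(k)
print("cap",ray(c,[x,y],70)[0].round(1),(round(x),round(y)),"dia",np.linalg.norm(ray(c,[x-r,y],70)-ray(c,[x+r,y],70)).round(1))
cv2.imwrite("pics/v.png",c["img"][...,::-1])
to(494.7,-29.8,100,0.286)
E
python3 vial.py
```

```text
time: 30.42
ee_pos: [498.2, -21.7, 162.4]
orientation: [0.6, 0.8, -0.001, -0.0]
force: [1.0, -0.4, 0.5]
width: 60.1
finger_force: 0.0
time: 30.68
ee_pos: [500.6, -17.7, 162.9]
orientation: [0.599, 0.801, 0.001, 0.0]
force: [0.6, -0.3, 0.1]
width: 59.7
finger_force: 0.0
269.7998027155459 213.63055950353953
cap [495.2 -27.   70. ] (271, 211) dia 24.1
at [500.6 -17.5 162.7] q7 0.45 w 60.0  turn [ 0.001 -0.     0.002]  shift [-10.1  -9.1  62.7]
```

```bash
echo '[60, -6, -5, 10, 0, 0, 0, 60, -2, -3, 20, 0, 0, 0, 60, 0, 0, 20, 0, 0, 0, 60, 0, 0, 12, 0, 0, 0, 60, 0, 0, 0, 0, 0, 0]' > mv.in && python3 inch.py mv.in; python3 vial.py | tail -2
```

```text
time: 31.35
ee_pos: [493.9, -28.8, 99.7]
orientation: [0.599, 0.801, -0.001, -0.001]
force: [0.0, -0.8, -0.1]
width: 60.1
finger_force: 0.0
cap [495. -27.  70.] (283, 227) dia 24.8
at [494.4 -29.  100.3] q7 0.53 w 59.8  turn [-0.001 -0.     0.   ]  shift [-0.9  0.   0.3]
```

```bash
echo '[60, 1, 1, 10, 0, 0, 0, 60, 1, 0, 30, 0, 0, 0, 60, 0, 0, 30, 0, 0, 0, 60, 0, 0, 18, 0, 0, 0, 60, 0, 0, 0, 0, 0, 0]' > mv.in && python3 inch.py mv.in; echo '[26, 0, 0, 0, 0, 0, 0, 26, 0, 0, 0, 0, 0, 0, 26, 0, 0, 0, 0, 0, 0, 26, 0, 0, 0, 0, 0, 0, 26, 0, 0, 0, 0, 0, 0]' > mv.in && python3 inch.py mv.in; echo '[26, 0, 0, -10, 0, 0, 0, 26, 0, 0, -20, 0, 0, 0, 26, 0, 0, -30, 0, 0, 0, 26, 0, 0, -40, 0, 0, 0, 26, 0, 0, -30, 0, 0, 0, 26, 0, 0, 0, 0, 0, 0]' > mv.in && python3 inch.py mv.in
python3 - <<'E'
from h import *
th=0.286; C=np.array([496.3,226.2]); ey=np.array([-np.sin(th),np.cos(th)])
print("L",C+52*ey,"R",C-52*ey)
to(*(C+52*ey),150,th)
E
```

```text
time: 32.02
ee_pos: [494.2, -26.7, 11.5]
orientation: [0.599, 0.801, -0.001, -0.001]
force: [0.0, -0.0, 0.3]
width: 60.0
finger_force: 0.0
time: 32.65
ee_pos: [495.5, -26.7, 13.6]
orientation: [0.599, 0.801, 0.001, 0.001]
force: [-2.2, 0.4, 6.2]
width: 29.5
finger_force: 59.0
time: 33.4
ee_pos: [496.3, -26.7, 145.3]
orientation: [0.599, 0.801, 0.002, 0.002]
force: [0.2, -0.1, -0.6]
width: 29.4
finger_force: 59.5
L [481.62991745 276.0877608 ] R [510.97008255 176.3122392 ]
at [496.3 -26.7 145.3] q7 0.49 w 29.4  turn [0.005 0.001 0.   ]  shift [294.7  71.4  -4.7]
```

```bash
echo '[26, 15, 4, 0, 0, 0, 0, 26, 30, 7, 0, 0, 0, 0, 26, 40, 10, 0, 0, 0, 0, 26, 40, 10, 0, 0, 0, 0, 26, 40, 10, 0, 0, 0, 0, 26, 40, 10, 0, 0, 0, 0, 26, 40, 10, 0, 0, 0, 0, 26, 30, 7, 0, 0, 0, 0]' > mv.in && python3 inch.py mv.in; echo '[26, 16, 4, 0, 0, 0, 0, 26, 0, 0, 0, 0, 0, 0, 26, 0, 0, 0, 0, 0, 0, 26, 0, 0, 0, 0, 0, 0]' > mv.in && python3 inch.py mv.in
python3 - <<'E'
from h import *
to(481.6,276.1,78,.286)
E
```

```text
time: 34.4
ee_pos: [480.7, 259.2, 141.1]
orientation: [0.598, 0.801, -0.001, -0.001]
force: [1.1, -0.8, -0.6]
width: 29.6
finger_force: 59.4
time: 34.9
ee_pos: [482.2, 271.3, 142.6]
orientation: [0.6, 0.8, -0.0, 0.0]
force: [-0.7, 0.9, -0.4]
width: 29.4
finger_force: 59.4
at [482.2 271.3 142.6] q7 -0.07 w 29.4  turn [-0.     0.    -0.002]  shift [ 4.8  0.8 64.6]
```

```bash
echo '[26, 4, 1, 15, 0, 0, 0, 26, 1, 0, 25, 0, 0, 0, 26, 0, 0, 15, 0, 0, 0, 26, 0, 0, 8, 0, 0, 0, 26, 0, 0, 0, 0, 0, 0]' > mv.in && python3 inch.py mv.in; echo '[26, 0, 0, 3, 0, 0, 0, 26, 0, 0, 0, 0, 0, 0]' > mv.in && python3 inch.py mv.in
```

```text
time: 35.52
ee_pos: [481.3, 277.6, 79.1]
orientation: [0.599, 0.801, -0.0, -0.0]
force: [-0.0, -0.3, -0.8]
width: 29.6
finger_force: 59.4
time: 35.78
ee_pos: [481.6, 278.0, 76.8]
orientation: [0.599, 0.801, 0.0, 0.0]
force: [-0.6, -0.3, -0.8]
width: 29.5
finger_force: 59.4
```

```bash
echo '[26, 0, 0, 1, 0, 0, 0, 26, 0, 0, 0, 0, 0, 0]' > mv.in && python3 inch.py mv.in; echo '[26, 0, 0, 1, 0, 0, 0, 26, 0, 0, 0, 0, 0, 0]' > mv.in && python3 inch.py mv.in
```

```text
time: 36.02
ee_pos: [481.6, 278.0, 75.8]
orientation: [0.599, 0.801, 0.0, 0.0]
force: [-0.4, 0.2, 1.0]
width: 29.7
finger_force: 59.6
time: 36.28
ee_pos: [481.7, 278.1, 75.6]
orientation: [0.599, 0.801, 0.001, -0.0]
force: [-2.6, -1.4, 12.0]
width: 29.4
finger_force: 60.8
```

```bash
echo '[40, 0, 0, 0, 0, 0, 0, 60, 0, 0, 0, 0, 0, 0, 60, 0, 0, 0, 0, 0, 0, 60, 0, 0, 0, 0, 0, 0, 60, 0, 0, -30, 0, 0, 0, 60, 0, 0, -40, 0, 0, 0, 60, 0, 0, -30, 0, 0, 0, 72, 0, 0, 0, 0, 0, 0]' > mv.in && python3 inch.py mv.in
python3 - <<'E'
from h import *
to(601,-15,150,.286)
E
```

```text
time: 37.28
ee_pos: [482.7, 278.4, 176.6]
orientation: [0.599, 0.801, 0.002, 0.001]
force: [-0.1, -0.6, -0.9]
width: 71.9
finger_force: 0.0
at [482.7 278.4 176.6] q7 -0.09 w 71.9  turn [ 0.004 -0.001 -0.   ]  shift [-314.9   30.7   26.6]
```

```bash
echo '[72, -20, 3, 0, 0, 0, 0, 72, -40, 4, 0, 0, 0, 0, 72, -45, 4, 0, 0, 0, 0, 72, -45, 4, 0, 0, 0, 0, 72, -45, 4, 0, 0, 0, 0, 72, -45, 4, 5, 0, 0, 0, 72, -40, 4, 10, 0, 0, 0, 72, -25, 3, 10, 0, 0, 0]' > mv.in && python3 inch.py mv.in; echo '[72, -8, 1, 0, 0, 0, 0, 72, 0, 0, 0, 0, 0, 0, 72, 0, 0, 0, 0, 0, 0, 72, 0, 0, 0, 0, 0, 0]' > mv.in && python3 inch.py mv.in
python3 - <<'E'
from h import *
disc("wrist",(601,-15),38,32,75); disc("top",(601,-15),38,32)
to(601,-15,100,.286)
E
```

```text
time: 38.28
ee_pos: [595.9, -10.6, 148.1]
orientation: [0.601, 0.8, -0.001, -0.0]
force: [0.9, 0.1, 0.1]
width: 72.1
finger_force: 0.0
time: 38.78
ee_pos: [599.4, -12.4, 149.8]
orientation: [0.598, 0.801, 0.0, -0.0]
force: [-0.3, 0.4, 0.1]
width: 71.9
finger_force: 0.0
wrist [602.5 -14.1  38. ] px (283, 200) dia 46.2
top [602.3  -5.3  38. ] px (227, 211) dia 65.1
at [599.4 -12.8 149.7] q7 0.48 w 72.1  turn [ 0.    -0.     0.001]  shift [-2.6  0.9 49.7]
```

```bash
echo '[72, -2, 2, 10, 0, 0, 0, 72, 0, 0, 30, 0, 0, 0, 72, 0, 0, 40, 0, 0, 0, 72, 0, 0, 40, 0, 0, 0, 72, 0, 0, 20, 0, 0, 0, 72, 0, 0, 11, 0, 0, 0, 72, 0, 0, 0, 0, 0, 0]' > mv.in && python3 inch.py mv.in; echo '[38, 0, 0, 0, 0, 0, 0, 38, 0, 0, 0, 0, 0, 0, 38, 0, 0, 0, 0, 0, 0, 38, 0, 0, 0, 0, 0, 0, 38, 0, 0, 0, 0, 0, 0]' > mv.in && python3 inch.py mv.in
```

```text
time: 39.75
ee_pos: [601.7, -15.1, -2.1]
orientation: [0.599, 0.801, -0.0, -0.0]
force: [-0.5, 0.0, 0.6]
width: 72.0
finger_force: 0.0
time: 40.38
ee_pos: [602.7, -15.0, -0.1]
orientation: [0.599, 0.801, 0.001, 0.001]
force: [-1.3, 0.1, 6.2]
width: 41.3
finger_force: 60.0
```

```bash
echo '[38, 0, 0, -10, 0, 0, 0, 38, 0, 0, -20, 0, 0, 0, 38, 0, 0, -30, 0, 0, 0, 38, 0, 0, -40, 0, 0, 0, 38, 0, 0, -40, 0, 0, 0, 38, 0, 0, -10, 0, 0, 0, 38, 0, 0, 0, 0, 0, 0]' > mv.in && python3 inch.py mv.in
python3 - <<'E'
from h import *
to(511,176.3,145,.286)
E
```

```text
time: 41.25
ee_pos: [602.1, -14.9, 149.2]
orientation: [0.599, 0.801, 0.001, 0.0]
force: [-0.4, 0.8, -1.3]
width: 41.4
finger_force: 60.9
at [602.1 -14.9 149.2] q7 0.48 w 41.4  turn [0.001 0.    0.   ]  shift [209.1 -33.5   4.2]
```

```bash
echo '[38, 15, -2, 0, 0, 0, 0, 38, 30, -5, 0, 0, 0, 0, 38, 40, -6, 0, 0, 0, 0, 38, 40, -6, 0, 0, 0, 0, 38, 40, -6, 0, 0, 0, 0, 38, 28, -5, 0, 0, 0, 0, 38, 10, -2, 0, 0, 0, 0, 38, 0, 0, 0, 0, 0, 0]' > mv.in && python3 inch.py mv.in; echo '[38, 5, -1, 0, 0, 0, 0, 38, 0, 0, 0, 0, 0, 0, 38, 0, 0, 0, 0, 0, 0]' > mv.in && python3 inch.py mv.in
python3 - <<'E'
from h import *
to(511,176.3,65,.286)
E
```

```text
time: 42.25
ee_pos: [513.4, 170.9, 147.9]
orientation: [0.599, 0.801, -0.001, -0.0]
force: [0.3, -0.6, -1.1]
width: 41.7
finger_force: 60.9
time: 42.62
ee_pos: [511.9, 174.5, 148.5]
orientation: [0.6, 0.8, -0.0, 0.0]
force: [-0.1, 0.4, -0.5]
width: 41.6
finger_force: 60.9
at [511.9 174.5 148.5] q7 0.13 w 41.6  turn [ 0.     0.    -0.001]  shift [ 1.9 -0.3 83.5]
```

```bash
echo '[38, 1, 0, 20, 0, 0, 0, 38, 1, 0, 30, 0, 0, 0, 38, 0, 0, 22, 0, 0, 0, 38, 0, 0, 8, 0, 0, 0, 38, 0, 0, 3, 0, 0, 0, 38, 0, 0, 0, 0, 0, 0]' > mv.in && python3 inch.py mv.in; echo '[38, 0, 0, 1, 0, 0, 0, 38, 0, 0, 0, 0, 0, 0]' > mv.in && python3 inch.py mv.in; echo '[38, 0, 0, 1, 0, 0, 0, 38, 0, 0, 0, 0, 0, 0]' > mv.in && python3 inch.py mv.in
```

```text
time: 43.38
ee_pos: [511.5, 177.1, 66.0]
orientation: [0.599, 0.801, 0.0, 0.0]
force: [0.4, -0.7, -0.4]
width: 41.0
finger_force: 60.8
time: 43.62
ee_pos: [511.2, 177.3, 64.9]
orientation: [0.599, 0.801, 0.0, 0.0]
force: [-0.3, -0.6, -0.6]
width: 41.3
finger_force: 60.8
time: 43.88
ee_pos: [511.0, 177.2, 63.5]
orientation: [0.599, 0.801, -0.0, -0.0]
force: [-0.2, -0.5, -0.8]
width: 41.7
finger_force: 60.8
```

```bash
echo '[38, 0, 0, 1, 0, 0, 0, 38, 0, 0, 0, 0, 0, 0]' > mv.in && python3 inch.py mv.in; echo '[38, 0, 0, 1, 0, 0, 0, 38, 0, 0, 0, 0, 0, 0]' > mv.in && python3 inch.py mv.in
```

```text
time: 44.12
ee_pos: [511.0, 177.1, 62.4]
orientation: [0.599, 0.801, -0.0, -0.0]
force: [0.2, -0.2, -1.1]
width: 41.3
finger_force: 60.8
time: 44.38
ee_pos: [511.1, 177.1, 61.9]
orientation: [0.599, 0.801, 0.0, 0.0]
force: [-0.8, -1.3, 5.6]
width: 41.3
finger_force: 61.4
```

```bash
echo '[55, 0, 0, 0, 0, 0, 0, 70, 0, 0, 0, 0, 0, 0, 70, 0, 0, 0, 0, 0, 0, 70, 0, 0, 0, 0, 0, 0, 70, 0, 0, -30, 0, 0, 0, 70, 0, 0, -40, 0, 0, 0, 60, 0, 0, -40, 0, 0, 0, 40, 0, 0, 0, 0, 0, 0]' > mv.in && python3 inch.py mv.in
python3 - <<'E'
from h import *
to(675,128,130,.286)
E
```

```text
time: 45.38
ee_pos: [512.8, 177.6, 174.3]
orientation: [0.599, 0.801, 0.002, 0.001]
force: [0.2, 0.1, -0.8]
width: 42.9
finger_force: 0.0
at [512.8 177.6 174.3] q7 0.11 w 42.9  turn [ 0.005 -0.001 -0.   ]  shift [-93.3 141.6  44.3]
```

```bash
echo '[40, -12, 20, 0, 0, 0, 0, 40, -25, 38, 0, 0, 0, 0, 40, -25, 38, 10, 0, 0, 0, 40, -20, 30, 15, 0, 0, 0, 40, -11, 16, 15, 0, 0, 0, 40, 0, 0, 0, 0, 0, 0, 40, 0, 0, 0, 0, 0, 0]' > mv.in && python3 inch.py mv.in
cat > lid.py <<'E'
from h import *
disc("wrist",(675,128),5,32,75); disc("top",(675,128),5,32)
c=manip.camera("wrist"); k=proj(c,[675,128,21])[0]; print("knob exp",k)
u,v=k.round().astype(int); cv2.imwrite("pics/l.png",cv2.resize(c["img"][max(0,v-60):v+60,u-80:u+80,::-1],None,fx=5,fy=5,interpolation=3)); print("crop0",u-80,max(0,v-60))
to(675,128,7,.286)
E
python3 lid.py
```

```text
time: 46.25
ee_pos: [672.7, 128.3, 131.1]
orientation: [0.599, 0.801, -0.0, -0.001]
force: [-0.5, 0.1, 0.2]
width: 39.7
finger_force: 0.0
wrist [676.4 129.2   5. ] px (284, 194) dia 50.5
top [676.2 128.7   5. ] px (176, 185) dia 50.6
knob exp [282.0536889  198.64527198]
crop0 202 139
at [673.1 128.7 132.2] q7 0.28 w 39.9  turn [ 0.001 -0.     0.001]  shift [ -1.2   1.6 125.2]
```

View pics/l.png

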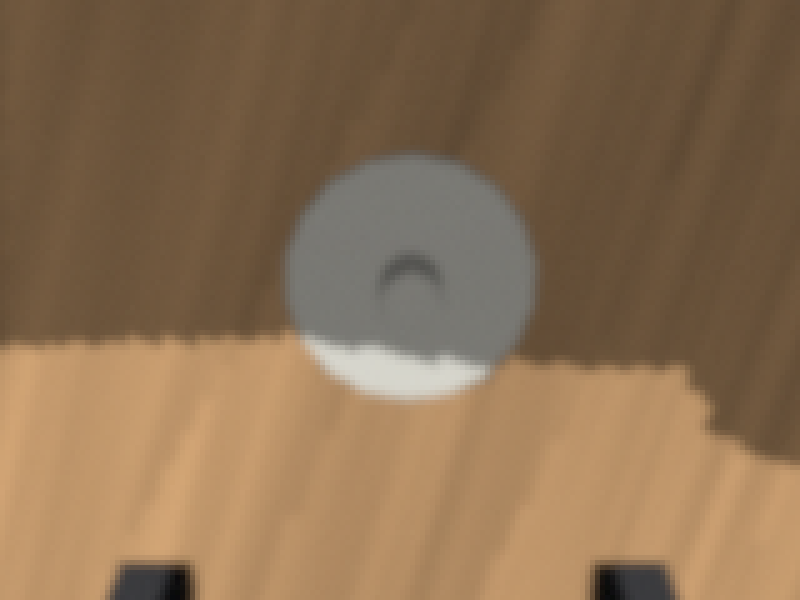

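The lid shows at crop px (410,275), centre (676.3,129); the top view agrees. I descend onto the knob.

```bash
echo '[40, -1, 3, 20, 0, 0, 0, 40, 0, 0, 40, 0, 0, 0, 40, 0, 0, 40, 0, 0, 0, 40, 0, 0, 17, 0, 0, 0, 40, 0, 0, 8, 0, 0, 0, 40, 0, 0, 0, 0, 0, 0]' > mv.in && python3 inch.py mv.in
python3 - <<'E'
from h import *
to(676.3,129,7,.286)
E
```

```text
time: 47.15
ee_pos: [677.1, 127.9, 6.9]
orientation: [0.599, 0.801, 0.0, 0.0]
force: [-0.5, -0.0, 0.3]
width: 40.1
finger_force: 0.0
at [677.1 127.9   6.9] q7 0.33 w 40.1  turn [ 0.001  0.    -0.   ]  shift [ 1.3 -0.4 -0.1]
```

```bash
echo '[40, 1, 0, 0, 0, 0, 0, 8, 0, 0, 0, 0, 0, 0, 4, 0, 0, 0, 0, 0, 0, 4, 0, 0, 0, 0, 0, 0, 4, 0, 0, 0, 0, 0, 0, 4, 0, 0, 0, 0, 0, 0, 4, 0, 0, 0, 0, 0, 0]' > mv.in && python3 inch.py mv.in; echo '[4, 0, 0, -8, 0, 0, 0, 4, 0, 0, -20, 0, 0, 0, 4, 0, 0, -30, 0, 0, 0, 4, 0, 0, -40, 0, 0, 0, 4, 0, 0, -40, 0, 0, 0, 4, 0, 0, -15, 0, 0, 0, 4, 0, 0, 0, 0, 0, 0]' > mv.in && python3 inch.py mv.in
python3 - <<'E'
from h import *
to(511.1,177.1,150,.286)
E
```

```text
time: 48.02
ee_pos: [676.4, 128.8, 6.5]
orientation: [0.599, 0.801, -0.0, 0.0]
force: [-1.3, 0.3, 0.1]
width: 3.7
finger_force: 0.0
time: 48.9
ee_pos: [676.9, 128.9, 161.0]
orientation: [0.599, 0.801, 0.001, 0.001]
force: [-0.5, -0.0, -1.3]
width: 4.1
finger_force: 0.0
at [676.9 128.9 161. ] q7 0.27 w 4.1  turn [ 0.003 -0.    -0.   ]  shift [  93.  -145.5   11. ]
```

The knob was missed, so the closed fingertips must be higher than the TCP says. I feel for the bench with closed fingers at a bare spot to get the true offset.

```bash
echo '[4, -20, 0, 20, 0, 0, 0, 4, -30, 0, 40, 0, 0, 0, 4, -15, 0, 40, 0, 0, 0, 4, 0, 0, 40, 0, 0, 0, 4, 0, 0, 16, 0, 0, 0, 4, 0, 0, 0, 0, 0, 0, 4, 0, 0, 0, 0, 0, 0]' > mv.in && python3 inch.py mv.in
python3 - <<'E'
from h import *
disc("wrist",(676.4,129),5,32,75); disc("top",(676.4,129),5,32)
E
echo '[4, 0, 0, 2, 0, 0, 0, 4, 0, 0, 2, 0, 0, 0, 4, 0, 0, 0, 0, 0, 0]' > mv.in && python3 inch.py mv.in
```

```text
time: 49.78
ee_pos: [695.6, 66.3, 4.6]
orientation: [0.599, 0.801, 0.0, 0.001]
force: [0.9, 0.1, 0.2]
width: 4.0
finger_force: 0.0
wrist [676.3 128.8   5. ] px (279, 132) dia 51.1
top [678.8 140.3   5. ] px (172, 184) dia 74.2
time: 50.25
ee_pos: [694.6, 66.6, -0.6]
orientation: [0.599, 0.801, -0.0, -0.0]
force: [0.4, -0.4, 0.0]
width: 3.8
finger_force: 0.0
```

```bash
for i in 1 2 3; do :; done; echo '[4, 0, 0, 2, 0, 0, 0, 4, 0, 0, 2, 0, 0, 0, 4, 0, 0, 0, 0, 0, 0]' > mv.in && python3 inch.py mv.in; echo '[4, 0, 0, 2, 0, 0, 0, 4, 0, 0, 1, 0, 0, 0, 4, 0, 0, 0, 0, 0, 0]' > mv.in && python3 inch.py mv.in; echo '[4, 0, 0, 2, 0, 0, 0, 4, 0, 0, 0, 0, 0, 0]' > mv.in && python3 inch.py mv.in; echo '[4, 0, 0, 2, 0, 0, 0, 4, 0, 0, 0, 0, 0, 0]' > mv.in && python3 inch.py mv.in
```

```text
time: 50.62
ee_pos: [694.5, 66.5, -4.8]
orientation: [0.599, 0.801, -0.0, -0.0]
force: [0.4, -0.4, -0.4]
width: 4.0
finger_force: 0.0
time: 51.0
ee_pos: [694.7, 66.5, -7.6]
orientation: [0.599, 0.801, -0.0, -0.0]
force: [-0.4, 0.2, 0.1]
width: 4.1
finger_force: 0.0
time: 51.25
ee_pos: [694.6, 66.4, -9.7]
orientation: [0.599, 0.801, -0.0, -0.0]
force: [-0.4, 0.5, -0.4]
width: 4.1
finger_force: 0.0
time: 51.5
ee_pos: [694.6, 66.4, -11.7]
orientation: [0.599, 0.801, -0.0, -0.0]
force: [0.0, 0.4, -0.6]
width: 4.1
finger_force: 0.0
```

```bash
echo '[4, 0, 0, 2, 0, 0, 0, 4, 0, 0, 0, 0, 0, 0]' > mv.in && python3 inch.py mv.in; echo '[4, 0, 0, 1, 0, 0, 0, 4, 0, 0, 0, 0, 0, 0]' > mv.in && python3 inch.py mv.in; echo '[4, 0, 0, 1, 0, 0, 0, 4, 0, 0, 0, 0, 0, 0]' > mv.in && python3 inch.py mv.in; echo '[4, 0, 0, 1, 0, 0, 0, 4, 0, 0, 0, 0, 0, 0]' > mv.in && python3 inch.py mv.in; echo '[4, 0, 0, 1, 0, 0, 0, 4, 0, 0, 0, 0, 0, 0]' > mv.in && python3 inch.py mv.in
```

```text
time: 51.75
ee_pos: [694.6, 66.5, -13.7]
orientation: [0.599, 0.801, -0.0, -0.0]
force: [0.2, -0.0, 1.0]
width: 4.0
finger_force: 0.0
time: 52.0
ee_pos: [694.7, 66.4, -14.6]
orientation: [0.599, 0.801, -0.0, -0.0]
force: [-0.4, -0.6, 0.4]
width: 4.0
finger_force: 0.0
time: 52.25
ee_pos: [694.7, 66.5, -15.6]
orientation: [0.599, 0.801, -0.0, -0.0]
force: [0.9, 0.4, -0.4]
width: 4.0
finger_force: 0.0
time: 52.5
ee_pos: [694.7, 66.4, -16.6]
orientation: [0.599, 0.801, -0.0, -0.0]
force: [0.5, -0.1, 0.7]
width: 4.1
finger_force: 0.0
time: 52.75
ee_pos: [694.6, 66.5, -17.6]
orientation: [0.599, 0.801, -0.0, -0.0]
force: [0.1, -0.3, -0.5]
width: 4.1
finger_force: 0.0
```

```bash
python3 -c "
from workcell import manip; print(manip.grip_point_offset)"; echo '[4, 0, 0, 1, 0, 0, 0, 4, 0, 0, 0, 0, 0, 0]' > mv.in && python3 inch.py mv.in; echo '[4, 0, 0, 1, 0, 0, 0, 4, 0, 0, 0, 0, 0, 0]' > mv.in && python3 inch.py mv.in; echo '[4, 0, 0, 1, 0, 0, 0, 4, 0, 0, 0, 0, 0, 0]' > mv.in && python3 inch.py mv.in; echo '[4, 0, 0, 1, 0, 0, 0, 4, 0, 0, 0, 0, 0, 0]' > mv.in && python3 inch.py mv.in
```

```text
18.700000000000003
time: 53.0
ee_pos: [694.7, 66.4, -18.6]
orientation: [0.599, 0.801, -0.0, -0.0]
force: [-0.3, 1.0, -0.4]
width: 3.9
finger_force: 0.0
time: 53.25
ee_pos: [694.6, 66.5, -19.7]
orientation: [0.599, 0.801, -0.0, -0.0]
force: [0.2, 0.7, -0.2]
width: 4.1
finger_force: 0.0
time: 53.5
ee_pos: [694.7, 66.5, -20.6]
orientation: [0.599, 0.801, -0.0, -0.0]
force: [-0.0, 0.3, 0.5]
width: 3.9
finger_force: 0.0
time: 53.75
ee_pos: [694.7, 66.5, -21.6]
orientation: [0.599, 0.801, -0.0, -0.0]
force: [0.3, -0.6, -0.5]
width: 3.9
finger_force: 0.0
```

```bash
echo '[4, 0, 0, 1, 0, 0, 0, 4, 0, 0, 0, 0, 0, 0]' > mv.in && python3 inch.py mv.in; echo '[4, 0, 0, 1, 0, 0, 0, 4, 0, 0, 0, 0, 0, 0]' > mv.in && python3 inch.py mv.in; echo '[4, 0, 0, 1, 0, 0, 0, 4, 0, 0, 0, 0, 0, 0]' > mv.in && python3 inch.py mv.in; echo '[4, 0, 0, 1, 0, 0, 0, 4, 0, 0, 0, 0, 0, 0]' > mv.in && python3 inch.py mv.in
```

```text
time: 54.0
ee_pos: [694.8, 66.4, -22.4]
orientation: [0.599, 0.801, 0.0, 0.0]
force: [-0.0, -0.3, 1.9]
width: 4.2
finger_force: 0.9
time: 54.25
ee_pos: [694.8, 66.5, -22.4]
orientation: [0.599, 0.801, 0.0, 0.0]
force: [-3.6, -0.2, 9.9]
width: 4.0
finger_force: 5.3
time: 54.5
ee_pos: [694.9, 66.5, -22.4]
orientation: [0.599, 0.801, 0.0, 0.0]
force: [-6.2, -0.8, 18.9]
width: 4.1
finger_force: 9.5
time: 54.75
ee_pos: [694.9, 66.5, -22.5]
orientation: [0.599, 0.801, 0.001, 0.0]
force: [-9.8, 0.2, 27.4]
width: 4.1
finger_force: 13.8
```

The bench was felt at TCP z −22.4, so the closed tips end 22 mm behind the TCP. For the knob I need TCP z ≈ −15.5.

```bash
echo '[4, 0, 0, -14, 0, 0, 0, 40, 0, 0, -40, 0, 0, 0, 40, 0, 0, -20, 0, 0, 0, 40, 30, 0, -10, 0, 0, 0, 40, 35, 0, 0, 0, 0, 0, 40, 0, 0, 0, 0, 0, 0, 40, 0, 0, 0, 0, 0, 0]' > mv.in && python3 inch.py mv.in
python3 - <<'E'
from h import *
disc("wrist",(676.4,129),5,32,75)
to(676.3,129,-15.5,.286)
E
```

```text
time: 55.62
ee_pos: [676.4, 128.3, 58.3]
orientation: [0.599, 0.801, -0.0, 0.0]
force: [1.1, 0.0, 0.3]
width: 40.1
finger_force: 0.0
wrist [676.5 129.1   5. ] px (281, 217) dia 50.0
at [676.6 127.6  58.4] q7 0.31 w 39.5  turn [-0.     0.001 -0.001]  shift [ 1.4  0.2 73.9]
```

```bash
echo '[40, 1, 0, 20, 0, 0, 0, 40, 0, 0, 25, 0, 0, 0, 40, 0, 0, 15, 0, 0, 0, 40, 0, 0, 9, 0, 0, 0, 40, 0, 0, 5, 0, 0, 0, 40, 0, 0, 0, 0, 0, 0]' > mv.in && python3 inch.py mv.in; echo '[8, 0, 0, 0, 0, 0, 0, 4, 0, 0, 0, 0, 0, 0, 4, 0, 0, 0, 0, 0, 0, 4, 0, 0, 0, 0, 0, 0, 4, 0, 0, 0, 0, 0, 0, 4, 0, 0, 0, 0, 0, 0]' > mv.in && python3 inch.py mv.in
```

```text
time: 56.42
ee_pos: [676.3, 129.7, -15.5]
orientation: [0.599, 0.801, 0.0, 0.0]
force: [-0.5, -0.0, 0.9]
width: 40.0
finger_force: 0.0
time: 57.18
ee_pos: [676.6, 129.9, -14.7]
orientation: [0.599, 0.801, 0.0, 0.0]
force: [-1.3, 0.7, 5.1]
width: 9.0
finger_force: 58.7
```

```bash
echo '[4, 0, 0, -10, 0, 0, 0, 4, 0, 0, -30, 0, 0, 0, 4, 0, 0, -40, 0, 0, 0, 4, 0, 0, -50, 0, 0, 0, 4, 0, 0, -40, 0, 0, 0, 4, 0, 0, -20, 0, 0, 0, 4, 0, 0, 0, 0, 0, 0, 4, 0, 0, 0, 0, 0, 0]' > mv.in && python3 inch.py mv.in
python3 - <<'E'
from h import *
to(511.1,177.1,170,.286)
E
```

```text
time: 58.18
ee_pos: [675.4, 129.8, 173.5]
orientation: [0.599, 0.801, -0.001, -0.001]
force: [-0.5, 0.5, -1.7]
width: 8.8
finger_force: 58.6
at [675.4 129.8 173.5] q7 0.27 w 8.8  turn [-0.002 -0.     0.   ]  shift [  91.7 -144.3    3.5]
```

```bash
echo '[4, 10, -16, 0, 0, 0, 0, 4, 20, -32, 0, 0, 0, 0, 4, 25, -40, 0, 0, 0, 0, 4, 20, -32, 0, 0, 0, 0, 4, 12, -17, 0, 0, 0, 0, 4, 6, -7, 0, 0, 0, 0, 4, 0, 0, 0, 0, 0, 0, 4, 0, 0, 0, 0, 0, 0]' > mv.in && python3 inch.py mv.in
python3 - <<'E'
from h import *
to(510.7,178.5,95,.286)
E
```

```text
time: 59.18
ee_pos: [512.6, 177.9, 174.2]
orientation: [0.599, 0.8, -0.0, 0.0]
force: [-0.2, -0.8, 0.2]
width: 9.3
finger_force: 58.7
at [512.6 177.9 174.2] q7 0.12 w 9.3  turn [ 0.     0.001 -0.001]  shift [ 1.1 -1.6 79.2]
```

```bash
echo '[4, 1, -2, 20, 0, 0, 0, 4, 0, 0, 30, 0, 0, 0, 4, 0, 0, 20, 0, 0, 0, 4, 0, 0, 9, 0, 0, 0, 4, 0, 0, 0, 0, 0, 0, 4, 0, 0, 4, 0, 0, 0, 4, 0, 0, 2, 0, 0, 0, 4, 0, 0, 0, 0, 0, 0]' > mv.in && python3 inch.py mv.in; echo '[4, 0, 0, 1, 0, 0, 0, 4, 0, 0, 0, 0, 0, 0]' > mv.in && python3 inch.py mv.in; echo '[4, 0, 0, 1, 0, 0, 0, 4, 0, 0, 0, 0, 0, 0]' > mv.in && python3 inch.py mv.in
```

```text
time: 60.18
ee_pos: [509.6, 178.9, 89.7]
orientation: [0.599, 0.801, 0.0, 0.0]
force: [-0.2, -0.1, -1.1]
width: 8.9
finger_force: 58.7
time: 60.42
ee_pos: [509.5, 178.8, 88.5]
orientation: [0.599, 0.801, 0.0, 0.0]
force: [-0.3, 0.6, -0.7]
width: 8.7
finger_force: 58.7
time: 60.68
ee_pos: [509.5, 178.8, 87.4]
orientation: [0.599, 0.801, -0.0, -0.0]
force: [0.6, 0.7, -1.5]
width: 8.9
finger_force: 58.7
```

```bash
echo '[4, 0, 1, 1, 0, 0, 0, 4, 0, 0, 0, 0, 0, 0]' > mv.in && python3 inch.py mv.in; echo '[4, 0, 0, 1, 0, 0, 0, 4, 0, 0, 0, 0, 0, 0]' > mv.in && python3 inch.py mv.in;  echo '[4, 0, 0, 1, 0, 0, 0, 4, 0, 0, 0, 0, 0, 0]' > mv.in && python3 inch.py mv.in
```

```text
time: 60.92
ee_pos: [510.5, 179.1, 86.4]
orientation: [0.599, 0.801, -0.0, -0.0]
force: [0.5, 0.3, -0.2]
width: 8.8
finger_force: 58.7
time: 61.18
ee_pos: [510.5, 179.0, 85.5]
orientation: [0.599, 0.801, 0.0, 0.0]
force: [0.0, 0.4, -0.3]
width: 8.9
finger_force: 58.8
time: 61.42
ee_pos: [510.6, 179.1, 85.3]
orientation: [0.599, 0.801, 0.0, 0.0]
force: [-2.8, -1.1, 12.1]
width: 9.0
finger_force: 59.9
```

Contact came at the expected height. I release, rise, back off and look.

```bash
echo '[15, 0, 0, 0, 0, 0, 0, 25, 0, 0, 0, 0, 0, 0, 25, 0, 0, 0, 0, 0, 0, 25, 0, 0, -10, 0, 0, 0, 25, 0, 0, -30, 0, 0, 0, 25, 0, 0, -40, 0, 0, 0, 25, 0, 0, -30, 0, 0, 0, 25, 0, 0, 0, 0, 0, 0]' > mv.in && python3 inch.py mv.in; echo '[25, -15, 15, 0, 0, 0, 0, 25, -25, 30, 0, 0, 0, 0, 25, -20, 20, 0, 0, 0, 0, 25, 0, 0, 0, 0, 0, 0, 25, 0, 0, 0, 0, 0, 0]' > mv.in && python3 inch.py mv.in
python3 - <<'E'
from h import *
t=manip.camera("top"); s=manip.camera("scene"); w=manip.camera("wrist"); np.savez("f.npz",ti=t["img"],**w)
b=np.hstack([cv2.resize(s["img"][120:220,330:450,::-1],(384,300),interpolation=3),cv2.resize(t["img"][200:300,80:200,::-1],(384,300),interpolation=3)])
b=np.vstack([b,cv2.resize(w["img"][:,:,::-1],(400,300))[:, :].copy() if 0 else cv2.copyMakeBorder(cv2.resize(w["img"][:,:,::-1],(400,300)),0,0,0,368,0)])
cv2.imwrite("pics/f.png",b)
E
```

```text
time: 62.42
ee_pos: [511.8, 179.3, 197.2]
orientation: [0.599, 0.801, 0.002, 0.001]
force: [0.0, -0.2, -0.5]
width: 25.5
finger_force: 0.0
time: 63.05
ee_pos: [588.8, 140.1, 193.8]
orientation: [0.599, 0.801, -0.001, -0.001]
force: [-0.2, 0.6, 0.1]
width: 25.2
finger_force: 0.0
```

View pics/f.png

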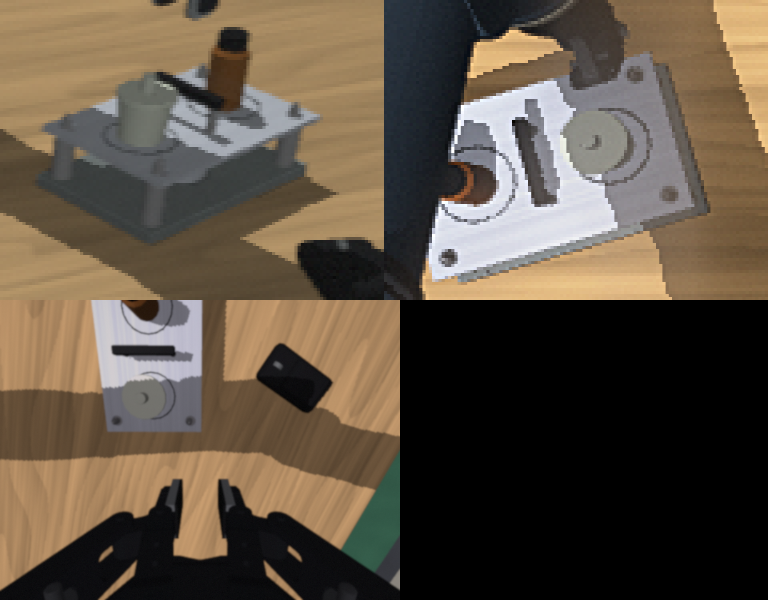

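The picture shows the tray seated on all four posts and the vial and lidded crucible upright in their circles (lid at top-crop px (598,143)). I check the positions numerically.

Run:
```python
from h import *
t=manip.camera("top"); w=manip.camera("wrist"); th=.286; C=np.array([496.2,226]); Rm=np.array([[np.cos(th),np.sin(th)],[-np.sin(th),np.cos(th)]])
f=lambda c,uv,z: (Rm@(ray(c,uv,z)[0][:2]-C)).round(1)
print("lid top",f(t,[80+(598-384)/3.2,200+143/3],105),"ring top",f(t,[80+(606-384)/3.2,200+146/3],62))
print("lid wrist",f(w,[143.5*1.4,98*1.4],105),"ring wrist",f(w,[149*1.4,95.5*1.4],62))
print("vial cap top",f(t,[80+(457-384)/3.2,200+181/3],132))
```

```text
lid top [ -3.8 -54. ] ring top [ -0.5 -49.4]
lid wrist [  0.7 -52. ] ring wrist [ -2.6 -51.9]
vial cap top [-6.5 42.4]
```

```bash
python3 -c "
from workcell import manip; print(manip.finish_job())"
```

```text
the job is handed in; nothing more can be done
None
```

The carrier is packed as asked and the job was handed in at about 63 s: tin on the deck, tray down on all four posts, vial left, crucible right with its lid on; the last views show all in place and the mouse, case and bottle were never touched, but the hand-in returned no verdict.

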